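# Dock the bakery's core-thermometer probes to charge

### The arm

A 7-joint arm with a two-finger parallel gripper is mounted at the origin on the work surface. World frame = base frame: x ahead of the robot, y to its left, z up, the work surface at z = 0. Lengths are in m, angles in rad, forces in N, time in s.
With the tool pointing down it reaches from about 0.4 to 0.85 m from the base axis. Payload 10.4 kg.
Tool frame: the origin (TCP) lies where the fingers leave the gripper's body, on its centre line; the fingertips stand 73 mm ahead of it and the grasp point (between the pads) lies 54 mm ahead of it; z points along the fingers, y is the line along which they close (so a half turn about z gives the same grasp; the last joint's range is limited). The gripper opens to 85 mm and grips with 20 to 120 N. Pads are 22 mm wide; open, the fingers measure 114 mm over their backs; the gripper's body (76 mm by 85 mm) begins 54 mm behind the grasp point. The pads swing forward as they close: fully open they stand 13 mm farther back than shut.
Start: joints at [-1.306, 0.332, -0.065, 1.46, 0.022, 1.35, -0.088], TCP at [0.177, 0.599, 0.304] pointing down, gripper open.
Joint ranges: [-2.6, 2.6], [-0.5, 2.12], [-1.47, 1.34], [0.16, 2.42], [-1.27, 4.41], [0.06, 2.06], [-2.6, 2.6]. Speed limits (rad/s): [2.22, 2.22, 2.79, 2.79, 3.14, 3.14, 3.14].

### API

Orientations are given as a unit quaternion [x, y, z, w].
In Python, from workcell import manip, camera gives the robot as it stands. The module is installed in compiled form; this text tells all that it offers.
- The arm moves only by the shell command python3 -m creep 'ROWS' [OPENING] [FORCE]. ROWS is JSON, a list of rows, each a list of 2 entries, a list of its own where there are three numbers: the shift along the tool's x, y, z in mm, then the turn about the tool's z in rad. In form: [[[tx, ty, tz], twist], ...]. A call has 1 to 5 rows; each row is the pose to reach, as a shift and turn from the pose commanded when the call began, along the tool's axes at that moment; what a row does not reach only later rows make up. A row lasts 1/12 s, in which the tool goes at most 41.7 mm and 7.16 degrees, less where a joint would pass 70% of its speed; a pose out of reach is approached as far as the arm can. A call with a gripper value outside its range is refused whole. OPENING is the opening, from 0 (shut) to 1 (fully open), set as the call begins (- or left out, the last holds). The fingers move at their own pace and stop on an object; FORCE is the grip in N (left out, the last holds). Time passes only in rows, so rows that repeat a pose let the fingers close. It gives the time, the measured TCP pose, the force, the opening and the grip force at its end, in the units of the state.
- manip.get_obs(): the state, without advancing time (a new reading comes with each control period).
- camera(name): name is "scene" or "top"; returns a dict with "pixels" (480x640x3 uint8, red, green, blue), "z_map" (480x640 float32, m along the optical axis (not along the pixel's ray), 0 where there is no reading), "fx", "fy", "cx", "cy" (pixels), "distortion" ([k1, k2, p1, p2, k3] as OpenCV has them; the pictures are not rectified), "extrinsics" (4x4, takes a point from world to camera coordinates). Camera axes: x right, y down, z forward; pixel columns grow to the right and rows downward; lengths in m; the calibration is good to about 2 mm. A picture is of the moment at which its call begins.
- manip.hand_in(): hands the job in; it is judged then, once.
The state is a dict: "clock": time; "joint_pos": joint angles; "joint_velocities": joint speeds; "tau": joint torques, N m; "position": TCP position; "ee_rot": TCP orientation; "ft_force": force on the tool from outside, world axes, zero at the start; "torque": the same for the moment, N m; "grip_width": opening from 0.0 (shut) to 1.0 (fully open); "grasp_force": force on a finger pad.
Only numpy, scipy, OpenCV 4.12 (cv2) and the standard library are available. Lean on these libraries where they do the work, as an engineer would, in place of code of your own. Each camera call takes 0.05 s, during which the arm holds its last target. There are 200 camera calls.

### The job

Lift the metal lid off the probe tray by its knob and set it upright on the cork mat, letting go of it there. Then plug every probe from the tray into the charging dock, one to a socket, pushed fully home, and finally put the lid back on the tray so that it sits flat inside the rim. Leave the other things on the bench where they are.

Things in the scene. Friction and masses are not known exactly. Their poses are not given: they have to be found in the camera images.
- tray: low pale beech tray, fixed to the bench, 151 (its x) x 272 (its y) x 9 mm high. Origin at the centre of its underside, z up. Floor 4 mm thick; a rim 4 mm wide stands 5 mm above the floor; inside 143 x 264 mm. The probes lie on its floor under the lid.
- lid: loose aluminium cover, a box open at the bottom: 135 (its x) x 256 (its y) x 60 mm high, walls and top 3 mm, 0.35 kg, with a round beech knob in the middle of the top. Origin at the centre of its open lower edge, z up. At first it stands on the tray's floor inside the rim, 4 mm of play on every side; it fits either way round (half turn).
- lid_knob (a point): centre of the lid's knob: upright cylinder, 28 mm in diameter, 28 mm high, its middle 74 mm above the lid's lower edge
- mat: cork mat lying fixed on the bench, 170 (its x) x 280 (its y) x 6 mm. Origin at the centre of its underside, z up. Nothing lies on it at first: the place to set the lid.
- dock: grey charging dock fixed to the bench: block 70 (its x) x 280 (its y) x 56 mm high, origin at the centre of its underside, z up. Five round sockets in a row in its front face, which looks along the dock's -x (face at x = -35 mm) towards the middle of the bench; pins go in level, along the dock's +x. Sockets lie 36 mm above the bench at y = -110, -55, 0, 55, 110 mm; each has a brass ring about it and a brass strip above it across the dock's top.
- probeA: core-thermometer probe (three to five of these lie in the tray, the rest are absent), 60 g: black square handle 56 x 18 x 18 mm with a straight steel pin 6 mm thick and 34 mm long out of the middle of one end; a bright steel band lies near the other end. Origin at the handle's centre, x along the pin (pin from x = 28 to 62 mm). It lies flat with the pin level, 9 mm above what it lies on, its neighbours about 50 mm away; any of the four long sides may be up.
- probeA_face (a point): centre of the handle's end face out of which the pin comes, 28 mm from the handle's centre; meets the socket's mouth when the probe is home
- probeB: core-thermometer probe (three to five of these lie in the tray, the rest are absent), 60 g: black square handle 56 x 18 x 18 mm with a straight steel pin 6 mm thick and 34 mm long out of the middle of one end; a bright steel band lies near the other end. Origin at the handle's centre, x along the pin (pin from x = 28 to 62 mm). It lies flat with the pin level, 9 mm above what it lies on, its neighbours about 50 mm away; any of the four long sides may be up.
- probeB_face (a point): centre of the handle's end face out of which the pin comes, 28 mm from the handle's centre; meets the socket's mouth when the probe is home
- probeC: core-thermometer probe (three to five of these lie in the tray, the rest are absent), 60 g: black square handle 56 x 18 x 18 mm with a straight steel pin 6 mm thick and 34 mm long out of the middle of one end; a bright steel band lies near the other end. Origin at the handle's centre, x along the pin (pin from x = 28 to 62 mm). It lies flat with the pin level, 9 mm above what it lies on, its neighbours about 50 mm away; any of the four long sides may be up.
- probeC_face (a point): centre of the handle's end face out of which the pin comes, 28 mm from the handle's centre; meets the socket's mouth when the probe is home
- probeD: core-thermometer probe (three to five of these lie in the tray, the rest are absent), 60 g: black square handle 56 x 18 x 18 mm with a straight steel pin 6 mm thick and 34 mm long out of the middle of one end; a bright steel band lies near the other end. Origin at the handle's centre, x along the pin (pin from x = 28 to 62 mm). It lies flat with the pin level, 9 mm above what it lies on, its neighbours about 50 mm away; any of the four long sides may be up.
- probeD_face (a point): centre of the handle's end face out of which the pin comes, 28 mm from the handle's centre; meets the socket's mouth when the probe is home
- probeE: core-thermometer probe (three to five of these lie in the tray, the rest are absent), 60 g: black square handle 56 x 18 x 18 mm with a straight steel pin 6 mm thick and 34 mm long out of the middle of one end; a bright steel band lies near the other end. Origin at the handle's centre, x along the pin (pin from x = 28 to 62 mm). It lies flat with the pin level, 9 mm above what it lies on, its neighbours about 50 mm away; any of the four long sides may be up.
- probeE_face (a point): centre of the handle's end face out of which the pin comes, 28 mm from the handle's centre; meets the socket's mouth when the probe is home
- socket0 (a point): centre of the mouth of a socket in the dock's front face, 36 mm above the bench: round hole 8 mm wide with a 2 mm chamfer, 38 mm deep
- socket1 (a point): centre of the mouth of a socket in the dock's front face, 36 mm above the bench: round hole 8 mm wide with a 2 mm chamfer, 38 mm deep
- socket2 (a point): centre of the mouth of a socket in the dock's front face, 36 mm above the bench: round hole 8 mm wide with a 2 mm chamfer, 38 mm deep
- socket3 (a point): centre of the mouth of a socket in the dock's front face, 36 mm above the bench: round hole 8 mm wide with a 2 mm chamfer, 38 mm deep
- socket4 (a point): centre of the mouth of a socket in the dock's front face, 36 mm above the bench: round hole 8 mm wide with a 2 mm chamfer, 38 mm deep
- springerle: carved beech springerle board, 110 x 200 x 18 mm, lying flat; a bystander, origin at the centre of its underside; not to be disturbed
- cutter: scalloped tin cutter, 76 mm across, 53 mm high with its bow; a bystander, origin at the centre of its underside; not to be disturbed
- pestle: green glass pestle, 150 mm long, 38 mm thick, lying; a bystander, origin at the centre of its underside; not to be disturbed
- scoop: aluminium measuring scoop, cup 64 mm across and 45 mm high, looped handle towards its -x to 100 mm from the cup's axis; a bystander, origin at the centre of its underside; not to be disturbed

How it is judged:
On the way, in this order (a step that is already met when the one before it is completed fails the run):
1. the lid stands upright and let go on the cork mat, roughly in its middle (within 50 mm along the mat's short side, 80 mm along its long side) (x of lid in the frame of mat between -0.05 and 0.05 m and y of lid in the frame of mat between -0.08 and 0.08 m and z of lid in the frame of mat between 0.003 and 0.009 m and angle between lid's own z axis and vertical below 0.08 rad and linear speed of lid below 0.02 m/s and contact force between lid and the fingers below 0.1 N), for 0.3 s.
2. every probe present is plugged fully home into a socket (((distance between probeA_face and socket0 below 0.005 m and angle between the x axis of probeA and the x axis of dock, either way round below 0.15 rad) or (distance between probeA_face and socket1 below 0.005 m and angle between the x axis of probeA and the x axis of dock, either way round below 0.15 rad) or (distance between probeA_face and socket2 below 0.005 m and angle between the x axis of probeA and the x axis of dock, either way round below 0.15 rad) or (distance between probeA_face and socket3 below 0.005 m and angle between the x axis of probeA and the x axis of dock, either way round below 0.15 rad) or (distance between probeA_face and socket4 below 0.005 m and angle between the x axis of probeA and the x axis of dock, either way round below 0.15 rad)) and ((distance between probeB_face and socket0 below 0.005 m and angle between the x axis of probeB and the x axis of dock, either way round below 0.15 rad) or (distance between probeB_face and socket1 below 0.005 m and angle between the x axis of probeB and the x axis of dock, either way round below 0.15 rad) or (distance between probeB_face and socket2 below 0.005 m and angle between the x axis of probeB and the x axis of dock, either way round below 0.15 rad) or (distance between probeB_face and socket3 below 0.005 m and angle between the x axis of probeB and the x axis of dock, either way round below 0.15 rad) or (distance between probeB_face and socket4 below 0.005 m and angle between the x axis of probeB and the x axis of dock, either way round below 0.15 rad)) and ((distance between probeC_face and socket0 below 0.005 m and angle between the x axis of probeC and the x axis of dock, either way round below 0.15 rad) or (distance between probeC_face and socket1 below 0.005 m and angle between the x axis of probeC and the x axis of dock, either way round below 0.15 rad) or (distance between probeC_face and socket2 below 0.005 m and angle between the x axis of probeC and the x axis of dock, either way round below 0.15 rad) or (distance between probeC_face and socket3 below 0.005 m and angle between the x axis of probeC and the x axis of dock, either way round below 0.15 rad) or (distance between probeC_face and socket4 below 0.005 m and angle between the x axis of probeC and the x axis of dock, either way round below 0.15 rad)) and ((distance between probeD_face and socket0 below 0.005 m and angle between the x axis of probeD and the x axis of dock, either way round below 0.15 rad) or (distance between probeD_face and socket1 below 0.005 m and angle between the x axis of probeD and the x axis of dock, either way round below 0.15 rad) or (distance between probeD_face and socket2 below 0.005 m and angle between the x axis of probeD and the x axis of dock, either way round below 0.15 rad) or (distance between probeD_face and socket3 below 0.005 m and angle between the x axis of probeD and the x axis of dock, either way round below 0.15 rad) or (distance between probeD_face and socket4 below 0.005 m and angle between the x axis of probeD and the x axis of dock, either way round below 0.15 rad)) and ((distance between probeE_face and socket0 below 0.005 m and angle between the x axis of probeE and the x axis of dock, either way round below 0.15 rad) or (distance between probeE_face and socket1 below 0.005 m and angle between the x axis of probeE and the x axis of dock, either way round below 0.15 rad) or (distance between probeE_face and socket2 below 0.005 m and angle between the x axis of probeE and the x axis of dock, either way round below 0.15 rad) or (distance between probeE_face and socket3 below 0.005 m and angle between the x axis of probeE and the x axis of dock, either way round below 0.15 rad) or (distance between probeE_face and socket4 below 0.005 m and angle between the x axis of probeE and the x axis of dock, either way round below 0.15 rad))), for 0.2 s.
At the end, for the whole second after the job is handed in: Every probe present sits in a dock socket, its handle's end face within 5 mm of the mouth and within 0.15 rad of the socket's axis; the lid stands let go and at rest on the tray's floor inside the rim (centre within 7 mm, height within 3 mm, within 0.1 rad of square) (all of step 2 and x of lid in the frame of tray between -0.007 and 0.007 m and y of lid in the frame of tray between -0.007 and 0.007 m and z of lid in the frame of tray between 0.001 and 0.007 m and angle between lid's own z axis and vertical below 0.05 rad and angle between the x axis of lid and the x axis of tray, either way round below 0.1 rad and linear speed of lid below 0.02 m/s and contact force between lid and the fingers below 0.1 N); the robot touches nothing.
It fails at once if the springerle is moved more than 3 cm (distance of springerle from where it was at the start of the episode above 0.03 m).
It fails at once if the cutter is moved more than 3 cm (distance of cutter from where it was at the start of the episode above 0.03 m).
It fails at once if the pestle is moved more than 3 cm (distance of pestle from where it was at the start of the episode above 0.03 m).
It fails at once if the scoop is moved more than 3 cm (distance of scoop from where it was at the start of the episode above 0.03 m).
Of probeA, probeB, probeC, probeD, probeE only 3 to 5 are there at a start; the rules pass over those that are not, and their reading is None.
At some moment in a run one of lid, probeA, probeB, probeC, probeD, probeE may be knocked a few centimetres aside while the robot is not near it.
Once in a run the grip may slacken for a moment while it holds something.
It also fails if it takes over 210 s, if anything falls off the work surface, if the arm or the gripper's body presses on something with over 40 N, if the wrist force passes 120 N, or if a joint passes its speed limit or range.

## Working session

There is one attempt and no reset: what is moved stays moved. The work goes in short steps, Python scripts to look and compute and a shell command to move; the robot and the scene stay as the last step left them, time stands still between calls to the robot, and variables do not carry over. Pictures are saved under pics/ and viewed, at most 14 in all, crops included, and the job is handed in when it is done.

```bash
mkdir -p pics; cat > h.py <<'E'
import numpy as np, cv2
from workcell import manip, camera
from scipy.spatial.transform import Rotation as R
def shot(n,f=None):
    c=camera(n)
    if f: cv2.imwrite('pics/'+f,cv2.cvtColor(c['pixels'],cv2.COLOR_RGB2BGR))
    np.savez('last_'+n,**c); return c
def load(n): return dict(np.load('last_'+n+'.npz'))
def K(c): return np.array([[c['fx'],0,c['cx']],[0,c['fy'],c['cy']],[0,0,1.]])
def ray(c,u,v):
    p=cv2.undistortPoints(np.array([[[u,v]]],float),K(c),np.array(c['distortion']))[0,0]
    E=np.array(c['extrinsics']); Rm=E[:3,:3]; o=-Rm.T@E[:3,3]; return o,Rm.T@np.array([p[0],p[1],1.])
def atz(c,u,v,z):
    o,d=ray(c,u,v); return o+d*(z-o[2])/d[2]
def depth(c,u,v):
    o,d=ray(c,u,v); return o+d*float(c['z_map'][int(v),int(u)])
def cloud(c):
    h,w=c['z_map'].shape; uv=np.stack(np.meshgrid(np.arange(w),np.arange(h)),-1).reshape(-1,1,2).astype(float)
    p=cv2.undistortPoints(uv,K(c),np.array(c['distortion']))[:,0]; z=c['z_map'].reshape(-1,1)
    E=np.array(c['extrinsics']); P=(np.c_[p,np.ones(len(p))]*z-E[:3,3])@E[:3,:3]
    P[z[:,0]==0]=np.nan; return P.reshape(h,w,3)
def st():
    s=manip.get_obs(); r=R.from_quat(s['ee_rot']); 
    print('t',round(s['clock'],2),'p',np.round(s['position'],4),'yaxis',np.round(r.as_matrix()[:,1],3),'z',np.round(r.as_matrix()[:,2],3),'F',np.round(s['ft_force'],1),'w',round(s['grip_width'],3),'g',s['grasp_force'],'q7',round(s['joint_pos'][6],2)); return s,r
def go(p,yaw=None):
    "rows: tool-frame shift mm to TCP world p; twist to bring tool y axis to world yaw (mod pi)"
    s,r=st(); d=r.inv().apply(np.array(p)-s['position'])*1000
    t=None
    if yaw is not None:
        a=r.as_matrix()[:,1]; cur=np.arctan2(a[1],a[0]); t=-((yaw-cur+np.pi/2)%np.pi-np.pi/2)
    print('shift',np.round(d,1),'twist',t)
E
python3 - <<'E'
from h import *
st()
for n in('top','scene'):
    c=shot(n,n+'0.png'); print(n,np.round(-c['extrinsics'][:3,:3].T@c['extrinsics'][:3,3],3))
E
```

```text
t 0.0 p [0.1773 0.599  0.3031] yaxis [ 0.284  0.959 -0.001] z [-0.    -0.001 -1.   ] F [ 0.1 -0.3  0. ] w 0.999 g 0.0 q7 -0.09
top [ 0.479 -0.007  1.035]
scene [ 1.394 -0.332  0.692]
```

View pics/top0.png

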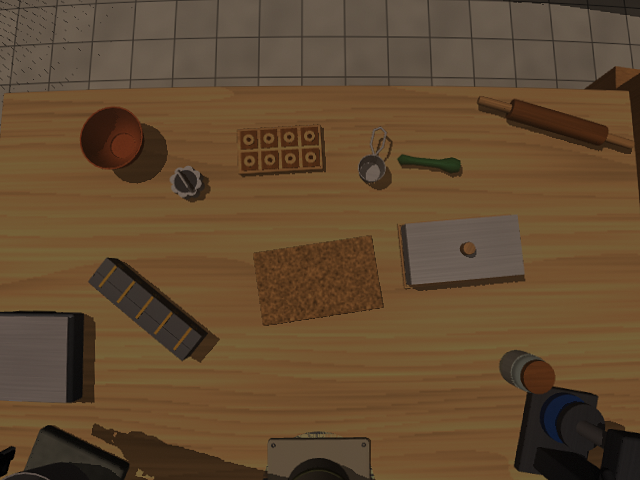

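View pics/scene0.png

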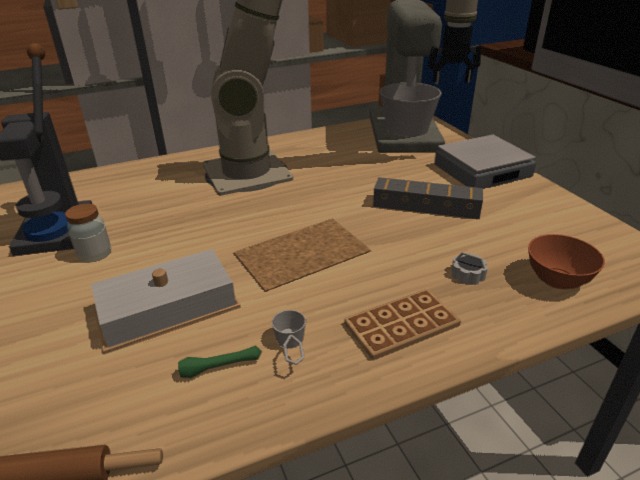

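The top view has +x up and +y left. It shows the lid on the tray at about (465,250) with its knob at (468,248), the mat at (318,280), and the dock from (100,270) to (195,350) with its front facing up-right. The bystanders stand along the top. Next I measure the poses.

```bash
cat >> h.py <<'E'
def rect(c,P,box,z0,z1):
    u0,v0,u1,v1=box; Q=P[v0:v1,u0:u1].reshape(-1,3); Q=Q[(Q[:,2]>z0)&(Q[:,2]<z1)]
    (cx,cy),(w,h),a=cv2.minAreaRect((Q[:,:2]*1000).astype(np.float32))
    if w>h: w,h,a=h,w,a-90
    # a: angle of short side in deg
    print('center',round(cx,1),round(cy,1),'size',round(w,1),round(h,1),'short-axis deg',round(a,2),'z',round(np.median(Q[:,2]),4),len(Q),'mean',np.round(Q.mean(0),4)); return cx,cy,a
E
python3 - <<'E'
from h import *
c=load('top'); P=cloud(c)
print('lid'); rect(c,P,(380,200,545,300),.055,.075)
print('knob'); rect(c,P,(450,230,490,265),.08,.11)
print('dock'); rect(c,P,(75,240,225,370),.048,.066)
print('mat px'); m=np.array([atz(c,u,v,.006)[:2]*1000 for u,v in((254,253),(372,236),(383,307),(264,325))],np.float32); print(m, m.mean(0)); rect(c,P,(250,230,390,330),.004,.010)
for uv in ((400,225),(405,289),(525,281)): print('tray/lid px',uv,np.round(atz(c,*uv,.009),4))
s=load('scene'); Q=cloud(s)
for n,b in(('lid',(80,250,245,345)),('dock',(365,170,490,220))): print('scene',n); rect(s,Q,b,*((.055,.075) if n=='lid' else (.048,.066)))
E
```

```text
lid
center 543.4 -329.1 size 137.2 257.1 short-axis deg 4.57 z 0.064 6782 mean [ 0.5425 -0.3269  0.064 ]
knob
center 543.0 -328.1 size 26.4 27.1 short-axis deg -79.21 z 0.0917 147 mean [ 0.5429 -0.3273  0.0911]
dock
center 413.8 385.1 size 73.2 281.8 short-axis deg -38.12 z 0.0551 4000 mean [0.4125 0.3821 0.0551]
mat px
[[ 538.8536   146.30258]
 [ 577.5277  -128.84137]
 [ 412.86554 -152.08902]
 [ 373.0728   122.0931 ]] [475.5799     -3.1336765]
center 475.4 -5.6 size 224.3 324.7 short-axis deg -0.21 z 0.006 7113 mean [ 0.4773 -0.0009  0.0062]
tray/lid px (400, 225) [ 0.6028 -0.1946  0.009 ]
tray/lid px (405, 289) [ 0.4539 -0.2033  0.009 ]
tray/lid px (525, 281) [ 0.4697 -0.4886  0.009 ]
scene lid
center 543.1 -329.3 size 141.9 258.3 short-axis deg 4.78 z 0.0634 5646 mean [ 0.5521 -0.3351  0.0632]
scene dock
center 370.2 428.7 size 205.0 293.0 short-axis deg -39.41 z 0.0549 1629 mean [0.4186 0.3917 0.0544]
```

```bash
python3 - <<'E'
from h import *
c=load('top')['pixels'][...,::-1]
a=cv2.resize(c[205:300,385:535],None,fx=5,fy=5,interpolation=cv2.INTER_CUBIC); cv2.imwrite('pics/lidcrop.png',a)
E
```

```text
(no output)
```

View pics/lidcrop.png

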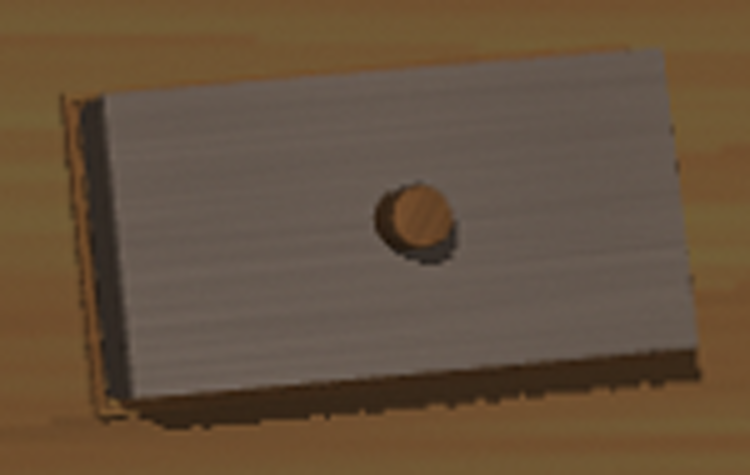

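```bash
python3 -m creep '[[[-30,-20,0],0],[[-63,-43,0],0],[[-96,-66,0],0],[[-129,-89,0],0],[[-162,-112,0],0]]'; python3 -m creep '[[[-32,-22,0],0.12],[[-64,-44,0],0.24],[[-96,-66,0],0.36],[[-128,-88,0],0.48],[[-160,-110,0],0.6]]'; python3 -m creep '[[[0,0,0],0.12],[[0,0,0],0.24],[[0,0,0],0.36],[[0,0,0],0.48],[[0,0,0],0.6]]'; python3 -m creep '[[[0,0,0],0.08],[[0,0,0],0.08]]'; python3 -c "
from h import *
go([.543,-.3285,.26],0)"
```

```text
clock: 0.52
position: [0.3018, 0.4441, 0.3036]
ee_rot: [0.143, 0.99, -0.0, -0.0]
ft_force: [1.2, 0.4, -0.3]
grip_width: 1.0
grasp_force: 0.0
clock: 0.93
position: [0.4239, 0.2932, 0.3038]
ee_rot: [0.432, 0.902, -0.0, -0.0]
ft_force: [0.9, 0.9, 0.6]
grip_width: 1.003
grasp_force: 0.0
clock: 1.35
position: [0.423, 0.2949, 0.3036]
ee_rot: [0.679, 0.734, -0.0, -0.0]
ft_force: [0.2, 1.0, -0.3]
grip_width: 1.0
grasp_force: 0.0
clock: 1.52
position: [0.423, 0.2949, 0.3036]
ee_rot: [0.707, 0.707, -0.0, -0.0]
ft_force: [0.4, -0.5, -0.2]
grip_width: 1.004
grasp_force: 0.0
t 1.52 p [0.423  0.2949 0.3036] yaxis [ 1.    -0.001 -0.   ] z [-0. -0. -1.] F [ 0.4 -0.5 -0.2] w 1.004 g 0.0 q7 -0.68
shift [-623.3  120.6   43.8] twist -0.0008385915370270336
```

```bash
python3 -m creep '[[[-39,8,0],0],[[-78,16,0],0],[[-117,24,0],0],[[-156,32,0],0],[[-195,40,0],0]]' >/dev/null; python3 -m creep '[[[-39,8,0],0],[[-78,16,0],0],[[-117,24,0],0],[[-156,32,0],0],[[-195,40,0],0]]'>/dev/null;  python3 -m creep '[[[-39,8,0],0],[[-78,16,10],0],[[-117,24,20],0],[[-156,32,30],0],[[-195,40,40],0]]'>/dev/null; python3 -m creep '[[[-38,0,0],0],[[-38,0,0],0],[[-38,0,0],0]]' ; python3 -c "
from h import *
go([.543,-.3285,.140],0)"
```

```text
clock: 3.02
position: [0.5436, -0.3305, 0.2631]
ee_rot: [0.707, 0.708, -0.001, -0.0]
ft_force: [0.8, 1.1, -0.3]
grip_width: 1.001
grasp_force: 0.0
t 3.02 p [ 0.5436 -0.3305  0.2631] yaxis [ 1.     0.001 -0.002] z [-0.002 -0.001 -1.   ] F [ 0.8  1.1 -0.3] w 1.001 g 0.0 q7 0.71
shift [  2.1  -0.4 123.1] twist 0.0011640427709298518
```

```bash
python3 -m creep '[[[2,0,35],0],[[2,0,70],0],[[2,0,100],0],[[2,0,115],0],[[2,0,123],0]]' - >/dev/null; python3 -m creep '[[[0,0,0],0],[[0,0,0],0],[[0,0,0],0],[[0,0,0],0],[[0,0,0],0]]' 0 80;python3 -m creep '[[[0,0,0],0],[[0,0,0],0],[[0,0,0],0],[[0,0,0],0],[[0,0,0],0]]'; python3 -m creep '[[[0,0,-4],0],[[0,0,-8],0],[[0,0,-14],0],[[0,0,-20],0],[[0,0,-20],0]]'
```

```text
clock: 3.85
position: [0.5451, -0.326, 0.1423]
ee_rot: [0.706, 0.708, 0.0, 0.0]
ft_force: [-7.8, 6.7, 32.2]
grip_width: 0.305
grasp_force: 72.8
clock: 4.27
position: [0.5452, -0.326, 0.1425]
ee_rot: [0.706, 0.708, 0.0, 0.001]
ft_force: [-3.9, 1.3, 9.1]
grip_width: 0.298
grasp_force: 78.1
clock: 4.68
position: [0.5455, -0.3259, 0.1624]
ee_rot: [0.706, 0.708, 0.0, 0.001]
ft_force: [0.7, -0.8, -3.4]
grip_width: 0.296
grasp_force: 78.9
```

```bash
python3 -m creep '[[[0,0,-20],0],[[0,0,-40],0],[[0,0,-60],0],[[20,-4,-60],0],[[50,-11,-60],0]]' >/dev/null; python3 -m creep '[[[35,-8,0],0],[[70,-15,0],0],[[105,-23,0],0],[[140,-30,0],0],[[175,-38,0],0]]'; python3 -m creep '[[[35,-8,0],0],[[70,-15,0],0],[[98,-21,0],0],[[98,-21,0],0],[[98,-21,0],0]]';python3 -c "
from h import *
go([.4756,-.003,.1455],0)
shot('top','top1.png')"
```

```text
clock: 5.52
position: [0.4947, -0.0992, 0.2209]
ee_rot: [0.706, 0.708, 0.0, 0.0]
ft_force: [2.3, 0.5, -3.6]
grip_width: 0.297
grasp_force: 79.8
clock: 5.93
position: [0.4737, -0.0011, 0.221]
ee_rot: [0.705, 0.709, 0.0, -0.0]
ft_force: [0.6, -1.4, -4.2]
grip_width: 0.301
grasp_force: 79.7
t 5.93 p [ 0.4737 -0.0011  0.221 ] yaxis [1.    0.006 0.   ] z [ 0.     0.001 -1.   ] F [ 0.6 -1.4 -4.2] w 0.301 g 79.73357677459717 q7 -0.05
shift [-1.9  1.8 75.5] twist 0.006416940433163987
```

View pics/top1.png

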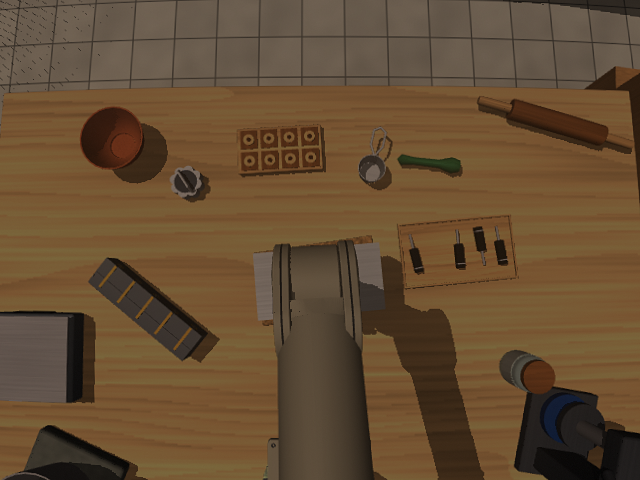

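The lid is held over the mat. Four probes lie in the tray at about (416,258), (460,250), (481,243) and (501,248). I lower the lid now.

```bash
python3 -m creep '[[[0,0,20],0],[[0,0,40],0],[[0,0,55],0],[[0,0,65],0],[[0,0,70],0]]' ; python3 -m creep '[[[0,0,2],0],[[0,0,4],0],[[0,0,6],0],[[0,0,6],0],[[0,0,6],0]]'
```

```text
clock: 6.4
position: [0.4736, -0.004, 0.1497]
ee_rot: [0.707, 0.708, -0.001, -0.0]
ft_force: [0.2, 0.4, -3.9]
grip_width: 0.298
grasp_force: 79.8
clock: 6.82
position: [0.4743, -0.0028, 0.1453]
ee_rot: [0.706, 0.708, 0.0, 0.0]
ft_force: [-0.6, -0.8, -4.9]
grip_width: 0.301
grasp_force: 79.8
```

```bash
python3 -m creep '[[[0,0,1],0],[[0,0,2],0],[[0,0,2],0]]'; python3 -m creep '[[[0,0,0],0],[[0,0,0],0],[[0,0,0],0],[[0,0,0],0],[[0,0,0],0]]' 1; python3 -m creep '[[[0,0,-30],0],[[0,0,-70],0],[[0,0,-110],0],[[0,0,-150],0]]'; python3 -m creep '[[[-40,0,0],0],[[-80,0,0],0],[[-120,0,0],0],[[-160,0,0],0],[[-160,0,0],0]]';  python3 -c "
from h import *
c=shot('top'); P=cloud(c)
rect(c,P,(240,190,400,330),.06,.075)
a=cv2.resize(c['pixels'][205:300,385:535,::-1],None,fx=5,fy=5,interpolation=cv2.INTER_CUBIC); cv2.imwrite('pics/tray1.png',a);cv2.imwrite('pics/full2.png',c['pixels'][...,::-1])
"
```

```text
clock: 7.07
position: [0.4745, -0.0028, 0.1444]
ee_rot: [0.706, 0.708, 0.001, -0.0]
ft_force: [-8.9, -0.6, 16.9]
grip_width: 0.297
grasp_force: 82.3
clock: 7.48
position: [0.4741, -0.0027, 0.1429]
ee_rot: [0.706, 0.708, 0.0, 0.0]
ft_force: [0.3, 0.6, 0.4]
grip_width: 0.984
grasp_force: 0.0
clock: 7.82
position: [0.4736, -0.0032, 0.2947]
ee_rot: [0.706, 0.708, -0.0, -0.0]
ft_force: [1.5, -0.1, -0.1]
grip_width: 0.999
grasp_force: 0.0
clock: 8.23
position: [0.473, -0.1707, 0.2935]
ee_rot: [0.709, 0.705, -0.0, 0.001]
ft_force: [-1.3, -0.1, -0.5]
grip_width: 0.998
grasp_force: 0.0
center 475.7 -5.6 size 135.7 257.1 short-axis deg 4.68 z 0.0656 7167 mean [ 0.4753 -0.0054  0.0656]
```

View pics/tray1.png

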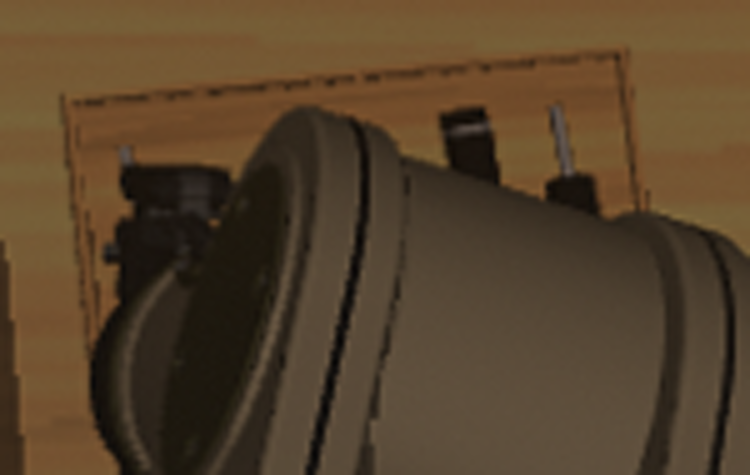

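The arm hides the tray now, so I use the earlier clear view for the probes.

```bash
python3 - <<'E'
import cv2
i=cv2.imread('pics/top1.png')[210:295,392:522]; i=cv2.convertScaleAbs(i,alpha=1.8,beta=10)
cv2.imwrite('pics/tray2.png',cv2.resize(i,None,fx=6,fy=6,interpolation=cv2.INTER_CUBIC))
E
```

```text
(no output)
```

View pics/tray2.png

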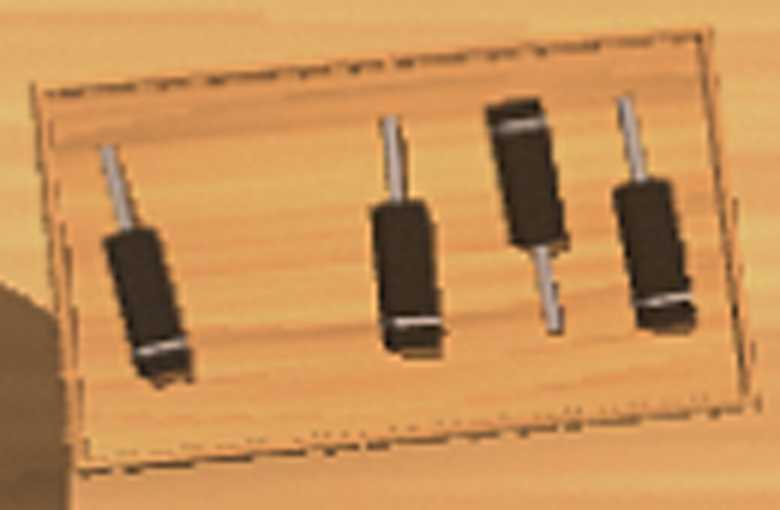

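```bash
python3 - <<'E'
from h import *
i=cv2.imread('pics/full2.png')[250:368,80:225]; i=cv2.convertScaleAbs(i,alpha=1.8,beta=10)
cv2.imwrite('pics/dock.png',cv2.resize(i,None,fx=5,fy=5,interpolation=cv2.INTER_CUBIC))
c=load('top')
for n,t,b in((1,(108,148),(127,228)),(2,(389,118),(398,201)),(3,(557,331),(541,248)),(4,(627,98),(640,180))):
    T,B=[atz(c,x/6+392-.4,y/6+210-.4,.013) for x,y in(t,b)]
    d=(B-T)[:2]; L=np.hypot(*d); d/=L; print(n,'len',round(L*1000,1),'base',np.round(B[:2],4),'center',np.round(B[:2]+.028*d,4),'pin yaw deg',round(np.degrees(np.arctan2(-d[1],-d[0])),1))
    # perspective check: handle rear end corner midpoint handled by eye
i=cv2.imread('pics/top1.png')
E
python3 -c "
from h import *
go([.543,-.3285,.25],np.radians(-80))"
```

```text
1 len 31.8 base [ 0.5495 -0.2226] center [ 0.5221 -0.2284] pin yaw deg 12.2
2 len 32.6 base [ 0.5595 -0.3292] center [ 0.5315 -0.3313] pin yaw deg 4.4
3 len 32.8 base [ 0.5408 -0.3853] center [ 0.5685 -0.3808] pin yaw deg -170.8
4 len 32.6 base [ 0.5673 -0.426 ] center [ 0.5395 -0.4293] pin yaw deg 6.8
t 8.28 p [ 0.4736 -0.1671  0.2931] yaxis [ 1.    -0.004  0.   ] z [ 0.    -0.001 -1.   ] F [0.2 0.3 0.8] w 1.0 g 0.0 q7 0.29
shift [-161.1   70.    43.3] twist 1.392129384281473
```

View pics/dock.png

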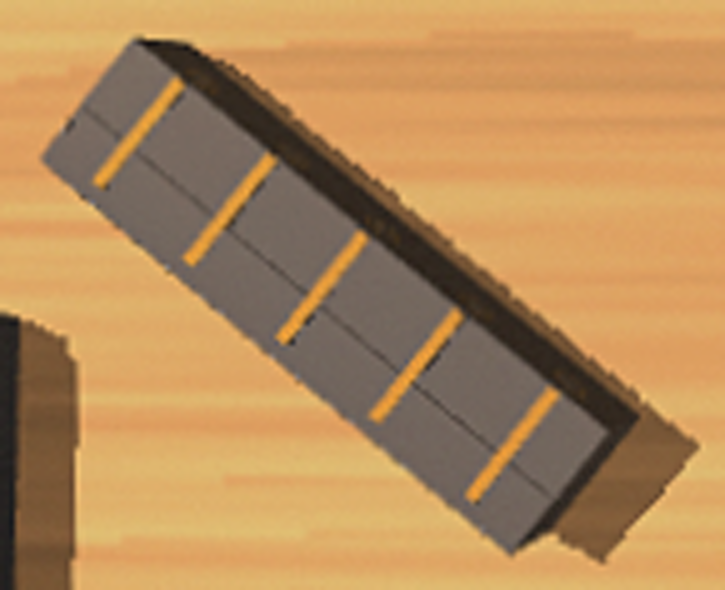

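```bash
python3 - <<'E'
from h import *
c=load('top')
f=lambda x,y: atz(c,x/5+80-.4,y/5+250-.4,.056)[:2]
C=np.array([f(*p) for p in((137,38),(608,432),(512,552),(42,158))]); print(np.round(C,4),'center',C.mean(0),'L',np.linalg.norm(C[1]-C[0]),np.linalg.norm(C[2]-C[3]),'W',np.linalg.norm(C[0]-C[3]),np.linalg.norm(C[1]-C[2]))
S=np.array([f(*p) for p in((180,80),(273,157),(363,236),(460,313),(555,391))])
d=(C[1]-C[0]+C[2]-C[3]);d/=np.hypot(*d); print('long dir deg',np.degrees(np.arctan2(d[1],d[0])))
g=(S[4]-S[0])/np.linalg.norm(S[4]-S[0]);print('strips dir',np.degrees(np.arctan2(g[1],g[0])),np.linalg.norm(S[4]-S[0]))
x=np.array([d[1],-d[0]]);print('dock x',x,np.degrees(np.arctan2(x[1],x[0])))
for i in range(5):
    s=C.mean(0)-.035*x+(-.11+.055*i)*d; print(i,'strip',np.round(S[i],4),'mouth',np.round(s,4),'home TCP',np.round(s-.028*x,4),'pre TCP(45 back)',np.round(s-.073*x,4))
E
```

```text
[[0.5273 0.471 ]
 [0.3541 0.2538]
 [0.3018 0.2957]
 [0.4734 0.5134]] center [0.41415105 0.38347667] L 0.27778268922853866 0.2771557555445368 W 0.06848917634077761 0.06708977493393647
long dir deg -128.40932227444787
strips dir -128.30572571771177 0.22032514500324665
dock x [-0.78359238  0.62127528] 141.59067772555213
0 strip [0.5084 0.4504] mouth [0.5099 0.4479] home TCP [0.5319 0.4305] pre TCP(45 back) [0.5671 0.4026]
1 strip [0.4742 0.4066] mouth [0.4757 0.4048] home TCP [0.4977 0.3874] pre TCP(45 back) [0.5329 0.3595]
2 strip [0.4394 0.3648] mouth [0.4416 0.3617] home TCP [0.4635 0.3443] pre TCP(45 back) [0.4988 0.3164]
3 strip [0.4057 0.3204] mouth [0.4074 0.3186] home TCP [0.4293 0.3012] pre TCP(45 back) [0.4646 0.2733]
4 strip [0.3719 0.2775] mouth [0.3732 0.2755] home TCP [0.3952 0.2581] pre TCP(45 back) [0.4304 0.2302]
```

```bash
python3 -m creep '[[[-40,17,0],0.12],[[-80,35,0],0.24],[[-120,52,0],0.36],[[-161,70,0],0.48],[[-161,70,0],0.6]]' 0.42 >/dev/null; python3 -m creep '[[[0,0,8],0.12],[[0,0,17],0.24],[[0,0,26],0.36],[[0,0,34],0.48],[[0,0,43],0.6]]' >/dev/null; python3 -m creep '[[[0,0,0],0.12],[[0,0,0],0.18],[[0,0,0],0.18]]'; python3 -c "
from h import *
go([.5395,-.4293,.12],np.radians(6.8-90))"
```

```text
clock: 9.37
position: [0.5456, -0.3223, 0.249]
ee_rot: [0.995, 0.096, -0.001, -0.0]
ft_force: [-0.2, -0.2, -0.2]
grip_width: 0.417
grasp_force: 0.0
t 9.37 p [ 0.5456 -0.3223  0.249 ] yaxis [ 0.191 -0.982 -0.001] z [-0.001  0.001 -1.   ] F [-0.2 -0.2 -0.2] w 0.417 g 0.0 q7 -0.52
shift [-26.3 104.  128.9] twist 0.07362135052471164
```

```bash
python3 -m creep '[[[-9,35,0],0.03],[[-18,70,30],0.074],[[-26,104,60],0.074],[[-26,104,95],0.074],[[-26,104,129],0.074]]' >/dev/null; python3 -m creep '[[[0,0,15],0],[[0,0,28],0],[[0,0,36],0],[[0,0,36],0],[[0,0,36],0]]'; python3 -c "
from h import *
go([.5395,-.4293,.084],np.radians(6.8-90))
c=shot('scene'); cv2.imwrite('pics/s3.png',cv2.resize(cv2.convertScaleAbs(c['pixels'][210:360,60:260,::-1],alpha=1.5),None,fx=4,fy=4,interpolation=cv2.INTER_CUBIC))"
```

```text
clock: 10.2
position: [0.5404, -0.4306, 0.0863]
ee_rot: [0.998, 0.061, 0.001, 0.0]
ft_force: [0.3, 0.9, 0.2]
grip_width: 0.416
grasp_force: 0.0
t 10.2 p [ 0.5404 -0.4306  0.0863] yaxis [ 0.121 -0.993  0.001] z [ 0.001 -0.001 -1.   ] F [0.3 0.9 0.2] w 0.416 g 0.0 q7 -0.37
shift [-0.7 -1.4  2.3] twist 0.002509903799651436
```

View pics/s3.png

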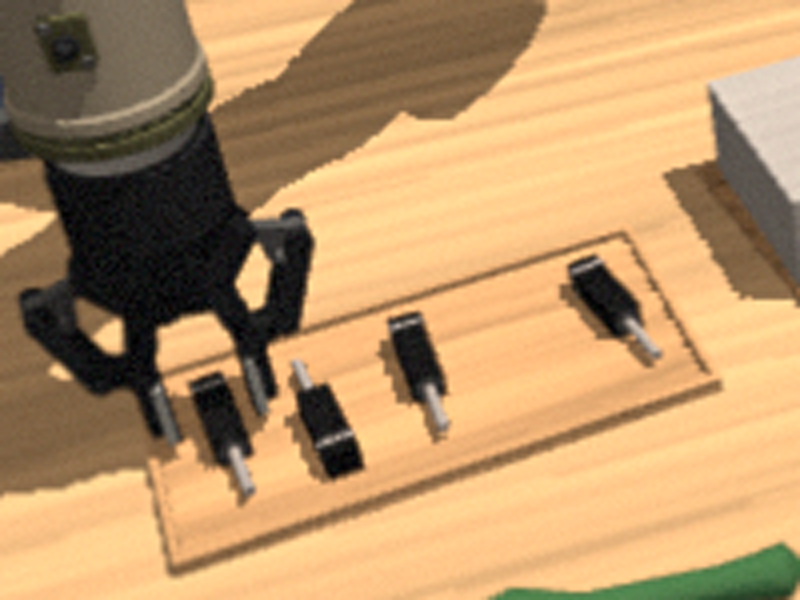

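The fingers straddle the far-left probe at crop (220,415), and nothing has moved. I close on it now.

```bash
python3 -m creep '[[[-1,-1,2],0],[[-1,-1,3],0],[[-1,-1,3],0],[[-1,-1,3],0]]'; python3 -m creep '[[[0,0,0],0],[[0,0,0],0],[[0,0,0],0],[[0,0,0],0],[[0,0,0],0]]' 0 70;  python3 -m creep '[[[0,0,0],0],[[0,0,0],0],[[0,0,-10],0],[[0,0,-25],0],[[0,0,-45],0]]'
```

```text
clock: 10.58
position: [0.5385, -0.4297, 0.0822]
ee_rot: [0.998, 0.06, 0.0, 0.0]
ft_force: [0.2, -0.5, 0.9]
grip_width: 0.419
grasp_force: 0.0
clock: 11.0
position: [0.5385, -0.43, 0.0823]
ee_rot: [0.998, 0.06, 0.0, 0.0]
ft_force: [-1.1, 1.0, 6.4]
grip_width: 0.185
grasp_force: 69.8
clock: 11.42
position: [0.5379, -0.4293, 0.127]
ee_rot: [0.998, 0.06, -0.001, -0.001]
ft_force: [1.0, -1.0, -0.1]
grip_width: 0.186
grasp_force: 69.1
```

```bash
python3 -m creep '[[[0,0,-40],0],[[0,0,-80],0],[[0,0,-120],0],[[6,-40,-120],0],[[12,-80,-120],0]]' >/dev/null; python3 -m creep '[[[6,-40,0],0],[[12,-80,0],0],[[19,-120,0],0],[[25,-160,0],0],[[31,-200,0],0]]'>/dev/null; python3 -m creep '[[[6,-40,0],0],[[12,-80,0],0],[[19,-120,0],0],[[25,-160,0],0],[[31,-200,0],0]]'>/dev/null; python3 -m creep '[[[6,-40,0],0],[[12,-80,0],0],[[19,-120,0],0],[[25,-160,0],0],[[31,-200,0],0]]'; for i in 1 2 3; do python3 -m creep '[[[0,0,0],-0.12],[[0,0,0],-0.24],[[0,0,0],-0.36],[[0,0,0],-0.48],[[0,0,0],-0.6]]' >/dev/null; done;  python3 -c "
from h import *
go([.5671,.4026,.125],np.radians(51.6))"
```

```text
clock: 13.08
position: [0.5611, 0.2598, 0.2481]
ee_rot: [0.998, 0.06, 0.0, -0.001]
ft_force: [1.1, -0.6, -0.3]
grip_width: 0.186
grasp_force: 69.1
t 14.33 p [0.5615 0.2574 0.2481] yaxis [0.938 0.347 0.001] z [ 0.001  0.    -1.   ] F [ 0.7  0.  -0.6] w 0.184 g 73.57807874679565 q7 0.09
shift [134.3  55.5 123.2] twist -0.5465335466869345
```

```bash
python3 -m creep '[[[27,11,0],-0.11],[[54,22,0],-0.22],[[81,33,0],-0.33],[[108,44,0],-0.44],[[134,55,0],-0.547]]' >/dev/null; python3 -m creep '[[[0,0,35],0],[[0,0,70],0],[[0,0,100],0],[[0,0,110],0],[[0,0,110],0]]'; python3 -c "
from h import *
go([.5671,.4026,.1053],np.radians(51.6))
c=shot('top'); cv2.imwrite('pics/t4.png',cv2.resize(cv2.convertScaleAbs(c['pixels'][220:370,70:230,::-1],alpha=1.6),None,fx=4,fy=4,interpolation=cv2.INTER_CUBIC))
c=shot('scene'); cv2.imwrite('pics/s4.png',cv2.resize(cv2.convertScaleAbs(c['pixels'][110:260,350:530,::-1],alpha=1.6),None,fx=4,fy=4,interpolation=cv2.INTER_CUBIC))"
```

```text
clock: 15.17
position: [0.5663, 0.4017, 0.135]
ee_rot: [0.331, 0.944, -0.002, -0.001]
ft_force: [-0.4, 0.4, -1.4]
grip_width: 0.193
grasp_force: 73.7
t 15.17 p [0.5663 0.4017 0.135 ] yaxis [ 0.625  0.781 -0.004] z [-0.003 -0.003 -1.   ] F [-0.4  0.4 -1.4] w 0.193 g 73.67448449134827 q7 0.46
shift [-0.1  1.3 29.7] twist -0.0050482291488895825
```

View pics/s4.png

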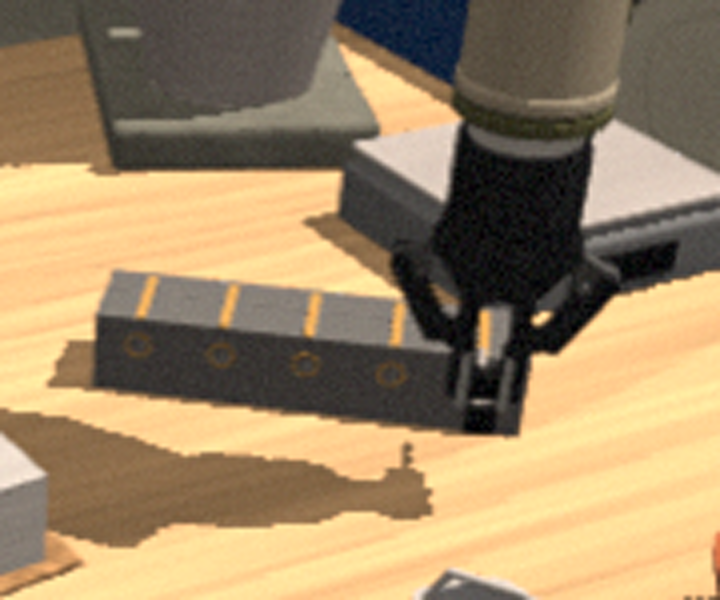

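```bash
python3 -m creep '[[[0,1,15],0],[[0,1,27],0],[[0,1,29],0],[[0,1,29],0],[[0,1,29],0]]'; python3 -c "
from h import *
go([.5671,.4026,.1053],np.radians(51.6))"
```

```text
clock: 15.68
position: [0.568, 0.4034, 0.1082]
ee_rot: [0.331, 0.944, 0.0, 0.0]
ft_force: [0.4, 0.1, -0.4]
grip_width: 0.187
grasp_force: 73.7
t 15.68 p [0.568  0.4034 0.1082] yaxis [0.625 0.781 0.   ] z [ 0.  0. -1.] F [ 0.4  0.1 -0.4] w 0.187 g 73.674076795578 q7 0.47
shift [ 0.2 -1.2  2.9] twist -0.004627488552817249
```

```bash
python3 -m creep '[[[0,-1,3],0],[[5,-1,3],0],[[10,-1,3],0],[[14,-1,3],0],[[14,-1,3],0]]'; python3 -m creep '[[[3,0,0],0],[[6,0,0],0],[[9,0,0],0],[[9,0,0],0]]';  python3 -c "
from h import *
go([.5319,.4305,.1053],np.radians(51.6))"
```

```text
clock: 16.1
position: [0.5552, 0.413, 0.1051]
ee_rot: [0.33, 0.944, 0.0, -0.0]
ft_force: [-1.2, 0.1, -1.2]
grip_width: 0.185
grasp_force: 73.6
clock: 16.43
position: [0.5489, 0.4178, 0.1051]
ee_rot: [0.331, 0.944, 0.0, -0.0]
ft_force: [1.9, 2.2, -0.3]
grip_width: 0.191
grasp_force: 73.6
t 16.43 p [0.5489 0.4178 0.1051] yaxis [0.624 0.781 0.001] z [ 0.     0.001 -1.   ] F [ 1.9  2.2 -0.3] w 0.191 g 73.64884614944458 q7 0.44
shift [21.2 -0.7 -0.2] twist -0.003962056627114574
```

```bash
python3 -m creep '[[[5,0,0],0],[[10,0,0],0],[[14,0,0],0],[[17,0,0],0],[[17,0,0],0]]'; python3 -m creep '[[[2,0,0],0],[[4,0,0],0],[[6,0,0],0],[[8,0,0],0],[[8,0,0],0]]';  python3 -c "
from h import *
go([.5319,.4305,.1053],np.radians(51.6))"
```

```text
clock: 16.85
position: [0.5351, 0.4287, 0.1049]
ee_rot: [0.33, 0.944, 0.0, -0.0]
ft_force: [1.1, 4.5, -0.7]
grip_width: 0.185
grasp_force: 73.7
clock: 17.27
position: [0.5295, 0.4331, 0.105]
ee_rot: [0.331, 0.944, 0.0, -0.0]
ft_force: [2.8, 2.2, 0.3]
grip_width: 0.185
grasp_force: 73.7
t 17.27 p [0.5295 0.4331 0.105 ] yaxis [0.624 0.781 0.   ] z [-0.  0. -1.] F [2.8 2.2 0.3] w 0.185 g 73.71503949165344 q7 0.4
shift [-3.5 -0.5 -0.3] twist -0.004270259539687071
```

```bash
python3 -m creep '[[[1,0,0],0],[[2,0,0],0],[[3,0,0],0],[[3,0,0],0]]'; python3 -m creep '[[[1,0,0],0],[[2,0,0],0],[[3,0,0],0],[[3,0,0],0]]'
```

```text
clock: 17.6
position: [0.529, 0.4332, 0.1051]
ee_rot: [0.332, 0.943, 0.0, 0.001]
ft_force: [9.0, 0.2, -2.4]
grip_width: 0.188
grasp_force: 73.5
clock: 17.93
position: [0.5287, 0.4333, 0.1053]
ee_rot: [0.333, 0.943, -0.0, 0.003]
ft_force: [15.4, -3.2, -3.2]
grip_width: 0.185
grasp_force: 73.2
```

```bash
python3 -m creep '[[[1,0,0],0],[[2,0,0],0],[[2,0,0],0]]'; python3 -m creep '[[[0,0,0],0],[[0,0,0],0],[[0,0,0],0],[[0,0,0],0]]' 0.42; python3 -m creep '[[[0,0,-30],0],[[0,0,-70],0],[[0,0,-110],0],[[0,0,-145],0],[[0,0,-145],0]]'; python3 -m creep '[[[-30,-20,0],0.12],[[-60,-40,0],0.24],[[-90,-60,0],0.36],[[-120,-80,0],0.48],[[-120,-80,0],0.6]]' >/dev/null;  python3 -c "
from h import *
c=shot('scene'); cv2.imwrite('pics/s5.png',cv2.resize(cv2.convertScaleAbs(c['pixels'][160:245,360:500,::-1],alpha=1.6),None,fx=5,fy=5,interpolation=cv2.INTER_CUBIC))
c=shot('top'); cv2.imwrite('pics/t5.png',cv2.resize(cv2.convertScaleAbs(c['pixels'][210:295,392:522,::-1],alpha=1.8,beta=10),None,fx=6,fy=6,interpolation=cv2.INTER_CUBIC))
P=cloud(c); print('lid');rect(c,P,(240,190,400,330),.06,.075)
go([.5315,-.3313,.25],np.radians(4.4-90))
"
```

```text
clock: 18.18
position: [0.5285, 0.4333, 0.1054]
ee_rot: [0.333, 0.943, -0.0, 0.004]
ft_force: [20.7, -6.1, -5.2]
grip_width: 0.182
grasp_force: 73.0
clock: 18.52
position: [0.5226, 0.4381, 0.1046]
ee_rot: [0.331, 0.944, -0.0, -0.001]
ft_force: [-0.0, -0.0, -0.3]
grip_width: 0.419
grasp_force: 0.0
clock: 18.93
position: [0.5253, 0.439, 0.2582]
ee_rot: [0.331, 0.944, 0.005, 0.002]
ft_force: [1.1, -0.4, 0.2]
grip_width: 0.42
grasp_force: 0.0
lid
center 475.6 -5.3 size 135.5 257.1 short-axis deg 4.64 z 0.0656 7166 mean [ 0.4753 -0.0054  0.0656]
t 19.45 p [0.5675 0.2986 0.2499] yaxis [ 0.958  0.286 -0.   ] z [-0.  0. -1.] F [-0.1  0.7 -0.5] w 0.417 g 0.0 q7 -0.01
shift [-5.932e+02 -2.149e+02 -1.000e-01] twist -1.3571768327684741
```

View pics/s5.png

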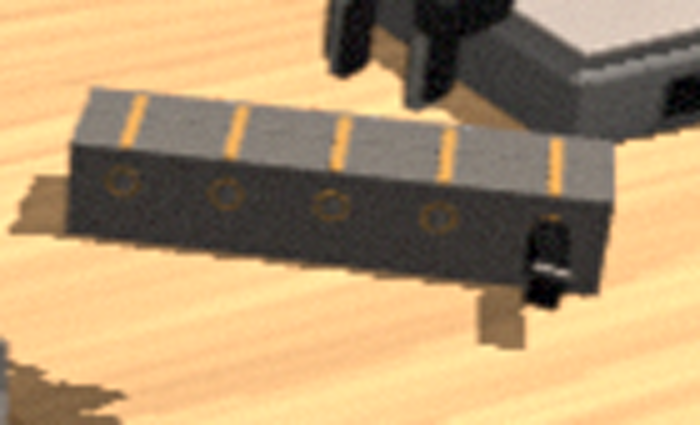

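View pics/t5.png

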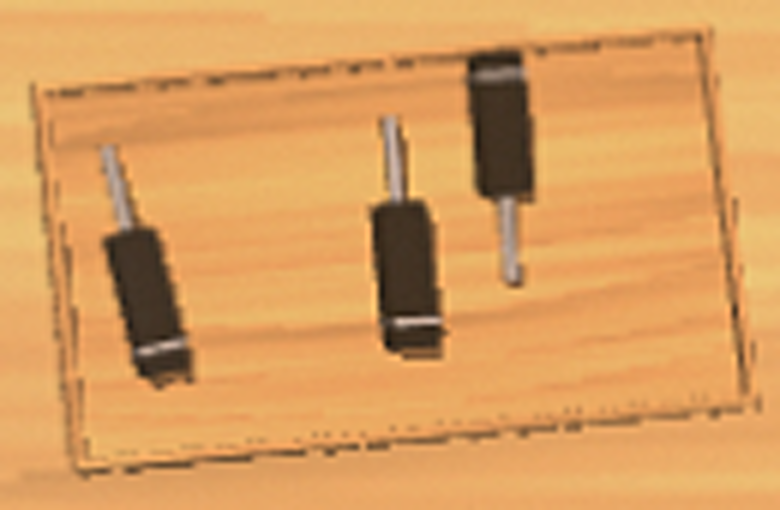

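Probe one is seated in the end socket at crop (548,260). Meanwhile the reversed probe was knocked: its pin base is now at crop (508,198) and its tip at (513,284). I re-measure it and go on with the middle probe.

```bash
for i in 1 2 3; do python3 -m creep '[[[-37,-13.4,0],0],[[-74,-26.9,0],0],[[-111,-40.3,0],0],[[-148,-53.7,0],0],[[-185,-67,0],0]]' >/dev/null; done; python3 -m creep '[[[-38,-14,0],0.12],[[-38,-14,0],0.24],[[-38,-14,0],0.36],[[-38,-14,0],0.48],[[-38,-14,0],0.59]]' >/dev/null; for i in 1 2; do python3 -m creep '[[[0,0,0],0.12],[[0,0,0],0.24],[[0,0,0],0.36],[[0,0,0],0.48],[[0,0,0],0.597]]' >/dev/null; done;  python3 -c "
from h import *
c=load('top'); P=cloud(c)
x=np.array([-.7836,.6213]); y=np.array([-.6213,-.7836]); m=np.array([.5099,.4479])
Q=P[230:370,70:240].reshape(-1,3); q=np.c_[(Q[:,:2]-m)@x,(Q[:,:2]-m)@y,Q[:,2]]*1000
s=q[(abs(q[:,1])<14)&(q[:,2]>38)&(q[:,2]<52)&(q[:,0]<3)]; print('probe ext',np.percentile(s,[2,98],axis=0).round(1),len(s))
s=q[(q[:,2]>52)&(q[:,2]<62)]; print('dock top ext',np.percentile(s,[1,99],axis=0).round(1))
T,B=[atz(c,a/6+392-.4,b/6+210-.4,.013) for a,b in((513,284),(508,198))]; d=(B-T)[:2];L=np.hypot(*d);d/=L
print('P3',L,B[:2]+.028*d,np.degrees(np.arctan2(-d[1],-d[0])))
rect(c,P,(465,210,485,246),.016,.03); rect(c,P,(452,238,470,272),.016,.03); rect(c,P,(405,240,428,276),.016,.03)
go([.5315,-.3313,.25],np.radians(4.4-90))
"
```

```text
probe ext [[-53.6  -7.8  38.2]
 [  2.6   7.5  48.2]] 111
dock top ext [[  0.9  22.5  52.2]
 [ 70.3 247.5  59.3]]
P3 0.033566547635010706 [ 0.58843445 -0.37219576] -178.6268287781048
center 586.4 -369.8 size 17.1 64.0 short-axis deg -87.3 z 0.0215 178 mean [ 0.5906 -0.3689  0.0215]
center 537.2 -330.2 size 19.2 68.3 short-axis deg -87.09 z 0.0216 212 mean [ 0.5316 -0.3299  0.0215]
center 528.2 -228.0 size 18.9 70.8 short-axis deg -76.35 z 0.0217 203 mean [ 0.522  -0.229   0.0215]
t 21.95 p [ 0.5358 -0.328   0.249 ] yaxis [ 0.084 -0.996 -0.001] z [-0.001  0.001 -1.   ] F [-0.2 -0.2  0.1] w 0.419 g 0.0 q7 -0.51
shift [-4.5  3.  -1. ] twist 0.007394680071140192
```

```bash
python3 -m creep '[[[-4,2,40],0],[[-4,2,80],0],[[-4,2,120],0],[[-4,2,140],0],[[-4,2,150],0]]' >/dev/null; python3 -m creep '[[[0,0,8],0],[[0,0,16],0],[[0,0,16],0],[[0,0,16],0]]';python3 -m creep '[[[0,0,0],0],[[0,0,0],0],[[0,0,0],0],[[0,0,0],0],[[0,0,0],0]]' 0 70;  python3 -m creep '[[[0,0,0],0],[[0,0,-10],0],[[0,0,-40],0],[[0,0,-80],0],[[0,0,-120],0]]'; python3 -m creep '[[[0,0,-40],0],[[0,0,-40],0]]' >/dev/null; python3 -c "
from h import *
go([.5329,.3595,.25],np.radians(51.6))"
```

```text
clock: 22.7
position: [0.5313, -0.3322, 0.0847]
ee_rot: [0.999, 0.042, 0.0, 0.0]
ft_force: [-0.3, -0.6, 0.2]
grip_width: 0.418
grasp_force: 0.0
clock: 23.12
position: [0.5313, -0.3325, 0.0853]
ee_rot: [0.999, 0.041, 0.001, 0.0]
ft_force: [-1.2, 1.5, 6.4]
grip_width: 0.187
grasp_force: 69.1
clock: 23.53
position: [0.5301, -0.3319, 0.2056]
ee_rot: [0.999, 0.041, -0.001, -0.0]
ft_force: [1.2, 0.4, -0.1]
grip_width: 0.187
grasp_force: 68.5
t 23.7 p [ 0.5316 -0.3346  0.2524] yaxis [ 0.082 -0.997  0.006] z [ 0.008 -0.005 -1.   ] F [ 0.8 -1.4 -0.5] w 0.185 g 68.55570673942566 q7 -0.51
shift [  58.  -691.7   -1.4] twist 0.7519978446375295
```

```bash
for i in 1 2 3; do python3 -m creep '[[[3.2,-38.5,0],0],[[6.5,-77,0],0],[[9.7,-115.5,0],0],[[13,-154,0],0],[[16.1,-192,0],0]]' >/dev/null; done; python3 -m creep '[[[3.3,-38.5,0],0],[[6.6,-77,0],0],[[9.6,-115.7,0],0],[[9.6,-115.7,0],-0.12],[[9.6,-115.7,0],-0.24]]'; for i in 1 2 3; do python3 -m creep '[[[0,0,0],-0.12],[[0,0,0],-0.24],[[0,0,0],-0.36],[[0,0,0],-0.48],[[0,0,0],-0.6]]' >/dev/null; done; python3 -m creep '[[[0,0,0],-0.12],[[0,0,0],-0.24],[[0,0,0],-0.35],[[0,0,0],-0.35],[[0,0,0],-0.35]]'; python3 -c "
from h import *
go([.5329,.3595,.108],np.radians(51.6))"
```

```text
clock: 25.37
position: [0.5304, 0.365, 0.2437]
ee_rot: [0.986, 0.165, 0.0, 0.001]
ft_force: [0.8, -1.5, -0.2]
grip_width: 0.186
grasp_force: 68.7
clock: 27.03
position: [0.5314, 0.3616, 0.2444]
ee_rot: [0.33, 0.944, 0.0, 0.0]
ft_force: [0.1, 0.1, -0.6]
grip_width: 0.189
grasp_force: 68.7
t 27.03 p [0.5314 0.3616 0.2444] yaxis [0.623 0.782 0.001] z [ 0.  0. -1.] F [ 0.1  0.1 -0.6] w 0.189 g 68.68261814117432 q7 0.43
shift [ -2.5  -0.8 136.4] twist -0.0027216226221646878
```

```bash
python3 -m creep '[[[-2,0,35],0],[[-2,0,70],0],[[-2,0,105],0],[[-2,0,130],0],[[-2,0,136],0]]'>/dev/null; python3 -m creep '[[[0,0,0],0],[[0,0,0],0],[[0,0,0],0]]'; python3 -c "
from h import *
go([.5329,.3595,.108],np.radians(51.6))"
```

```text
clock: 27.7
position: [0.5339, 0.3614, 0.1102]
ee_rot: [0.329, 0.944, 0.001, 0.001]
ft_force: [-0.4, 0.6, -1.2]
grip_width: 0.183
grasp_force: 68.7
t 27.7 p [0.5339 0.3614 0.1102] yaxis [0.621 0.784 0.003] z [ 0.003  0.002 -1.   ] F [-0.4  0.6 -1.2] w 0.183 g 68.70364665985107 q7 0.5
shift [-0.3 -2.1  2.2] twist 0.00030883863006048173
```

```bash
python3 -m creep '[[[0,-2,3],0],[[5,-2,3],0],[[10,-2,3],0],[[14,-2,3],0],[[14,-2,3],0]]'; python3 -m creep '[[[3,0,0],0],[[6,0,0],0],[[9,0,0],0],[[9,0,0],0]]';  python3 -c "
from h import *
go([.4977,.3874,.108],np.radians(51.6))"
```

```text
clock: 28.12
position: [0.5204, 0.3684, 0.1054]
ee_rot: [0.328, 0.945, 0.0, 0.001]
ft_force: [1.7, -1.3, 0.3]
grip_width: 0.181
grasp_force: 68.7
clock: 28.45
position: [0.5187, 0.369, 0.1064]
ee_rot: [0.331, 0.944, -0.0, 0.005]
ft_force: [17.5, -11.8, -0.3]
grip_width: 0.182
grasp_force: 68.7
t 28.45 p [0.5187 0.369  0.1064] yaxis [0.624 0.781 0.003] z [ 0.009 -0.004 -1.   ] F [ 17.5 -11.8  -0.3] w 0.182 g 68.71357798576355 q7 0.46
shift [27.9  1.3 -1.9] twist -0.0038147555194083527
```

```bash
python3 -m creep '[[[-8,0,0],0],[[-12,1.5,-2],0],[[-12,1.5,-2],0],[[-12,1.5,-2],0]]'; python3 -c "
from h import *
go([.4977,.3874,.108],np.radians(51.6))"; python3 -m creep '[[[4,0,0],0],[[7,0,0],0],[[10,0,0],0],[[10,0,0],0]]';  python3 -c "
from h import *
go([.4977,.3874,.108],np.radians(51.6))"
```

```text
clock: 28.78
position: [0.5234, 0.3679, 0.1069]
ee_rot: [0.328, 0.945, 0.0, -0.0]
ft_force: [-0.4, 0.1, -0.9]
grip_width: 0.188
grasp_force: 68.7
t 28.78 p [0.5234 0.3679 0.1069] yaxis [0.62  0.785 0.   ] z [-0.001  0.001 -1.   ] F [-0.4  0.1 -0.9] w 0.188 g 68.65009903907776 q7 0.48
shift [32.3 -0.7 -1. ] twist 0.0018720602227795258
clock: 29.12
position: [0.515, 0.3748, 0.107]
ee_rot: [0.327, 0.945, 0.0, -0.0]
ft_force: [-0.8, 1.6, 0.1]
grip_width: 0.181
grasp_force: 68.9
t 29.12 p [0.515  0.3748 0.107 ] yaxis [0.619 0.786 0.001] z [-0.     0.001 -1.   ] F [-0.8  1.6  0.1] w 0.181 g 68.86653900146484 q7 0.47
shift [21.4 -0.8 -1. ] twist 0.0030020219119812896
```

In the socket; push home.

```bash
python3 -m creep '[[[5,0,0],0],[[10,0,0],0],[[14,0,0],0],[[18,0,0],0],[[18,0,0],0]]'; python3 -m creep '[[[2,0,0],0],[[4,0,0],0],[[6,0,0],0],[[7,0,0],0],[[7,0,0],0]]';  python3 -m creep '[[[1,0,0],0],[[2,0,0],0],[[3,0,0],0],[[3,0,0],0]]'; python3 -c "
from h import *
go([.4977,.3874,.108],np.radians(51.6))"
```

```text
clock: 29.53
position: [0.5011, 0.3857, 0.107]
ee_rot: [0.328, 0.945, 0.0, -0.0]
ft_force: [-1.0, 3.3, 2.1]
grip_width: 0.185
grasp_force: 69.0
clock: 29.95
position: [0.4965, 0.3892, 0.1071]
ee_rot: [0.328, 0.945, 0.0, 0.0]
ft_force: [2.9, 1.9, 2.1]
grip_width: 0.188
grasp_force: 69.1
clock: 30.28
position: [0.4947, 0.3905, 0.1072]
ee_rot: [0.328, 0.945, 0.0, 0.001]
ft_force: [6.5, -0.2, 3.4]
grip_width: 0.187
grasp_force: 69.2
t 30.28 p [0.4947 0.3905 0.1072] yaxis [0.62  0.784 0.001] z [ 0.001 -0.    -1.   ] F [ 6.5 -0.2  3.4] w 0.187 g 69.22566533088684 q7 0.42
shift [-4.3 -0.5 -0.8] twist 0.000897278515888722
```

```bash
python3 -m creep '[[[1.5,0,0],0],[[3,0,0],0],[[3,0,0],0]]'; python3 -m creep '[[[0,0,0],0],[[0,0,0],0],[[0,0,0],0],[[0,0,0],0]]' 0.42 >/dev/null; python3 -m creep '[[[0,0,-30],0],[[0,0,-70],0],[[0,0,-110],0],[[0,0,-145],0],[[0,0,-145],0]]' >/dev/null; python3 -m creep '[[[-30,-20,0],0.12],[[-60,-40,0],0.24],[[-90,-60,0],0.36],[[-120,-80,0],0.48],[[-120,-80,0],0.6]]' >/dev/null;  cat >> h.py <<'E'
def check():
    c=shot('top'); P=cloud(c); x=np.array([-.7836,.6213]); y=np.array([-.6213,-.7836]); m=np.array([.5099,.4479])
    Q=P[230:370,70:240].reshape(-1,3); q=np.c_[(Q[:,:2]-m)@x,(Q[:,:2]-m)@y,Q[:,2]]*1000
    for i in range(5):
        s=q[(abs(q[:,1]-55*i)<14)&(q[:,2]>38)&(q[:,2]<52)&(q[:,0]<3)]
        if len(s)>20: print('sock',i,np.percentile(s,[2,98],axis=0).round(1).tolist(),len(s))
    rect(c,P,(240,190,400,330),.06,.075)
    Q=P[205:295,395:520]; m=((Q[...,2]>.016)&(Q[...,2]<.03)).astype(np.uint8)
    n,l,sx,_=cv2.connectedComponentsWithStats(m)
    for k in range(1,n):
        if sx[k,4]>60:
            q=Q[l==k]; q=q[q[:,2]>.019]; mu=q[:,:2].mean(0); w,V=np.linalg.eigh(np.cov((q[:,:2]-mu).T)); print('probe',mu.round(4),'yaw',round(np.degrees(np.arctan2(V[1,1],V[0,1])),1),len(q), 'px', sx[k,:4]+[395,205,0,0])
    return c
E
python3 -c "
from h import *
check(); go([.522,-.2287,.25],np.radians(12.5-90))
"
```

```text
clock: 30.53
position: [0.4944, 0.3906, 0.1074]
ee_rot: [0.329, 0.944, 0.0, 0.003]
ft_force: [12.2, -4.3, 0.5]
grip_width: 0.183
grasp_force: 68.9
sock 3 [[-0.5, 153.0, 38.2], [0.9, 178.0, 51.5]] 21
sock 4 [[-0.1, 206.8, 38.6], [1.8, 232.6, 51.4]] 23
center 475.7 -5.7 size 135.4 257.2 short-axis deg 4.65 z 0.0656 7160 mean [ 0.4752 -0.0054  0.0656]
probe [ 0.5907 -0.3693] yaw -177.7 159 px [471 218  10  25]
probe [ 0.5212 -0.2293] yaw -166.1 188 px [411 244  13  29]
t 31.75 p [0.5373 0.251  0.2519] yaxis [ 0.961  0.277 -0.   ] z [-0. -0. -1.] F [-0.2  1.2  0.3] w 0.419 g 0.0 q7 -0.01
shift [-456.7 -147.5    2.2] twist -1.508462288464755
```

```bash
for i in 1 2; do python3 -m creep '[[[-38,-12.3,0],0],[[-76,-24.6,0],0],[[-114,-36.9,0],0],[[-152,-49.2,0],0],[[-190,-61.5,0],0]]' >/dev/null; done; python3 -m creep '[[[-38,-12.3,0],0],[[-77,-24.5,0],0],[[-77,-24.5,0],0.12],[[-77,-24.5,0],0.24],[[-77,-24.5,0],0.36]]' >/dev/null; for i in 1 2; do python3 -m creep '[[[0,0,0],0.12],[[0,0,0],0.24],[[0,0,0],0.36],[[0,0,0],0.48],[[0,0,0],0.6]]' >/dev/null; done; python3 -m creep '[[[0,0,0],0.065],[[0,0,0],0.065]]'; python3 -c "
from h import *
check();go([.5216,-.229,.0835],np.radians(13-90))
"
```

```text
clock: 34.0
position: [0.5317, -0.2235, 0.2512]
ee_rot: [0.992, 0.124, -0.0, -0.0]
ft_force: [0.0, -0.1, 0.3]
grip_width: 0.418
grasp_force: 0.0
sock 0 [[-53.6, -11.2, 38.2], [2.4, 8.1, 48.5]] 188
sock 1 [[-52.6, 44.6, 38.2], [2.3, 63.7, 48.5]] 201
sock 4 [[-0.6, 206.5, 38.3], [2.0, 233.1, 51.7]] 26
center 475.6 -5.5 size 135.6 257.0 short-axis deg 4.63 z 0.0656 7173 mean [ 0.4753 -0.0054  0.0656]
t 34.05 p [ 0.5317 -0.2237  0.2513] yaxis [ 0.25  -0.968 -0.001] z [-0.001  0.001 -1.   ] F [-1.3 -0.2  0.2] w 0.418 g 0.0 q7 -0.55
shift [-10.9   2.8 167.8] twist 0.025474990751657156
```

```bash
python3 -m creep '[[[-5,2,40],0.025],[[-11,2.5,80],0.025],[[-11,2.5,120],0.025],[[-11,2.5,140],0.025],[[-11,2.5,152],0.025]]' >/dev/null; python3 -m creep '[[[0,0,8],0],[[0,0,16],0],[[0,0,16],0],[[0,0,16],0]]';python3 -m creep '[[[0,0,0],0],[[0,0,0],0],[[0,0,0],0],[[0,0,0],0],[[0,0,0],0]]' 0 70;  python3 -m creep '[[[0,0,0],0],[[0,0,-10],0],[[0,0,-40],0],[[0,0,-80],0],[[0,0,-120],0]]'; python3 -m creep '[[[0,0,-45],0],[[0,0,-45],0],[[0,0,-45],0]]' >/dev/null; python3 -c "
from h import *
go([.4988,.3164,.25],np.radians(51.6))"
```

```text
clock: 34.8
position: [0.5218, -0.23, 0.0846]
ee_rot: [0.994, 0.112, 0.0, 0.0]
ft_force: [0.7, -0.7, 0.6]
grip_width: 0.424
grasp_force: 0.0
clock: 35.22
position: [0.5219, -0.23, 0.0852]
ee_rot: [0.994, 0.111, 0.001, 0.0]
ft_force: [-2.1, 1.2, 6.5]
grip_width: 0.184
grasp_force: 68.8
clock: 35.63
position: [0.5206, -0.2299, 0.2058]
ee_rot: [0.994, 0.111, -0.001, -0.0]
ft_force: [0.9, -0.3, -0.7]
grip_width: 0.185
grasp_force: 68.6
t 35.88 p [ 0.5221 -0.2305  0.252 ] yaxis [ 0.221 -0.975  0.002] z [ 0.005 -0.    -1.   ] F [ 0.3 -0.1 -0.8] w 0.178 g 68.58319044113159 q7 -0.57
shift [  98.2 -538.5    1.6] twist 0.893118631901678
```

```bash
for i in 1 2; do python3 -m creep '[[[7,-38.5,0],0],[[14,-77,0],0],[[21,-115.5,0],0],[[28,-154,0],0],[[35,-192,0],0]]' >/dev/null; done; python3 -m creep '[[[7,-38.5,0],0],[[14,-77,0],0],[[21,-115.5,0],0],[[28,-154,0],0],[[28,-154,0],-0.12]]'; for i in 1 2 3; do python3 -m creep '[[[0,0,0],-0.12],[[0,0,0],-0.24],[[0,0,0],-0.36],[[0,0,0],-0.48],[[0,0,0],-0.6]]' >/dev/null; done; python3 -m creep '[[[0,0,0],-0.12],[[0,0,0],-0.24],[[0,0,0],-0.328],[[0,0,0],-0.328],[[0,0,0],-0.328]]'; python3 -c "
from h import *
go([.4988,.3164,.107],np.radians(51.6))"
```

```text
clock: 37.13
position: [0.4948, 0.3258, 0.2464]
ee_rot: [0.985, 0.174, -0.001, 0.0]
ft_force: [0.1, 0.7, -1.0]
grip_width: 0.183
grasp_force: 68.7
clock: 38.8
position: [0.4976, 0.3163, 0.248]
ee_rot: [0.331, 0.944, -0.001, -0.001]
ft_force: [-0.3, -0.2, -0.4]
grip_width: 0.185
grasp_force: 68.7
t 38.8 p [0.4976 0.3163 0.248 ] yaxis [ 0.624  0.781 -0.001] z [-0.001 -0.001 -1.   ] F [-0.3 -0.2 -0.4] w 0.185 g 68.69467377662659 q7 0.43
shift [ -1.    1.1 141. ] twist -0.003568313998428385
```

```bash
python3 -m creep '[[[-1,1,35],0],[[-1,1,70],0],[[-1,1,105],0],[[-1,1,130],0],[[-1,1,140],0]]'>/dev/null; python3 -m creep '[[[0,0,0],0],[[0,0,0],0],[[0,0,0],0],[[0,0,0],0]]'; python3 -c "
from h import *
go([.4988,.3164,.107],np.radians(51.6))"
```

```text
clock: 39.55
position: [0.5003, 0.3173, 0.1108]
ee_rot: [0.329, 0.944, 0.001, 0.001]
ft_force: [-0.7, -0.8, -0.8]
grip_width: 0.181
grasp_force: 68.7
t 39.55 p [0.5003 0.3173 0.1108] yaxis [0.622 0.783 0.003] z [ 0.002  0.002 -1.   ] F [-0.7 -0.8 -0.8] w 0.181 g 68.71476531028748 q7 0.52
shift [ 0.6 -1.6  3.8] twist -0.0011239538788596626
```

```bash
python3 -m creep '[[[0,-0.5,2],0],[[2,-0.5,2],0],[[4,-0.5,2],0],[[4,-0.5,2],0],[[4,-0.5,2],0]]'; python3 -c "
from h import *
go([.4635,.3443,.107],np.radians(51.6))"
```

```text
clock: 39.97
position: [0.4958, 0.3191, 0.107]
ee_rot: [0.329, 0.944, 0.0, -0.0]
ft_force: [-0.0, -0.1, -0.9]
grip_width: 0.183
grasp_force: 68.7
t 39.97 p [0.4958 0.3191 0.107 ] yaxis [0.621 0.784 0.   ] z [ 0.  0. -1.] F [-0.  -0.1 -0.9] w 0.183 g 68.7143862247467 q7 0.51
shift [41.  -0.3  0. ] twist -0.00020444394500440666
```

Aligned; approach and insert.

```bash
python3 -m creep '[[[5,0,0],0],[[10,0,0],0],[[14,0,0],0],[[17,0,0],0],[[17,0,0],0]]'; python3 -m creep '[[[2,0,0],0],[[4,0,0],0],[[4,0,0],0]]'; python3 -c "
from h import *
go([.4635,.3443,.107],np.radians(51.6))"
```

```text
clock: 40.38
position: [0.482, 0.3305, 0.1071]
ee_rot: [0.329, 0.944, 0.0, -0.0]
ft_force: [0.0, 1.1, 0.6]
grip_width: 0.187
grasp_force: 68.8
clock: 40.63
position: [0.4795, 0.3322, 0.1071]
ee_rot: [0.329, 0.944, 0.0, 0.0]
ft_force: [1.5, 0.7, 1.6]
grip_width: 0.187
grasp_force: 68.9
t 40.63 p [0.4795 0.3322 0.1071] yaxis [0.621 0.783 0.001] z [ 0.     0.001 -1.   ] F [1.5 0.7 1.6] w 0.187 g 68.91304850578308 q7 0.48
shift [20.  -0.5  0.1] twist -0.00042153346576778716
```

```bash
python3 -m creep '[[[5,0,0],0],[[10,0,0],0],[[14,0,0],0],[[18,0,0],0],[[18,0,0],0]]'; python3 -m creep '[[[2,0,0],0],[[4,0,0],0],[[6,0,0],0],[[6,0,0],0]]';  python3 -m creep '[[[1,0,0],0],[[2,0,0],0],[[3,0,0],0],[[3,0,0],0]]'; python3 -c "
from h import *
go([.4635,.3443,.107],np.radians(51.6))"
```

```text
clock: 41.05
position: [0.4647, 0.3441, 0.107]
ee_rot: [0.329, 0.944, 0.0, -0.0]
ft_force: [0.9, 4.0, 1.9]
grip_width: 0.187
grasp_force: 69.0
clock: 41.38
position: [0.4607, 0.3471, 0.1071]
ee_rot: [0.329, 0.944, 0.0, 0.0]
ft_force: [3.0, 2.0, 2.9]
grip_width: 0.182
grasp_force: 69.2
clock: 41.72
position: [0.4602, 0.3473, 0.1073]
ee_rot: [0.33, 0.944, 0.0, 0.002]
ft_force: [10.1, -2.5, 0.9]
grip_width: 0.184
grasp_force: 69.0
t 41.72 p [0.4602 0.3473 0.1073] yaxis [0.623 0.782 0.001] z [ 0.003 -0.001 -1.   ] F [10.1 -2.5  0.9] w 0.184 g 69.04642581939697 q7 0.42
shift [-4.5 -0.3  0.3] twist -0.0023458752255276494
```

```bash
python3 -m creep '[[[1.5,0,0],0],[[1.5,0,0],0]]' >/dev/null; python3 -m creep '[[[0,0,0],0],[[0,0,0],0],[[0,0,0],0],[[0,0,0],0]]' 0.42 >/dev/null; python3 -m creep '[[[0,0,-30],0],[[0,0,-70],0],[[0,0,-110],0],[[0,0,-145],0],[[0,0,-145],0]]' >/dev/null; for i in 1 2 3; do python3 -m creep '[[[-28.8,-25.4,0],0],[[-57.6,-50.8,0],0],[[-86.4,-76.2,0],0],[[-115.2,-101.6,0],0],[[-144,-127,0],0]]' >/dev/null; done; python3 -c "
from h import *
check();go([.5895,-.371,.25],np.radians(92.3))
"
```

```text
sock 0 [[-54.9, -10.9, 38.2], [2.3, 8.3, 48.6]] 196
sock 1 [[-54.2, 44.4, 38.2], [2.6, 62.4, 47.6]] 190
sock 2 [[-53.7, 100.5, 38.4], [1.3, 118.7, 46.4]] 183
sock 3 [[-1.0, 151.1, 38.5], [1.8, 177.5, 51.7]] 23
sock 4 [[-0.4, 207.3, 41.4], [1.7, 232.9, 51.4]] 22
center 475.7 -5.4 size 135.5 257.1 short-axis deg 4.67 z 0.0656 7173 mean [ 0.4753 -0.0053  0.0656]
t 43.93 p [ 0.5571 -0.2274  0.2517] yaxis [ 0.628  0.778 -0.003] z [-0.    -0.004 -1.   ] F [-5.5 -2.2  0.7] w 0.422 g 0.0 q7 1.49
shift [-115.4  -91.5    2.2] twist -0.7186756418758087
```

```bash
python3 -m creep '[[[-29,-23,0],0],[[-58,-46,0],0],[[-87,-69,0],0],[[-115,-91.5,0],-0.12],[[-115,-91.5,0],-0.24]]' >/dev/null; python3 -m creep '[[[0,0,0],-0.12],[[0,0,0],-0.24],[[0,0,0],-0.36],[[0,0,0],-0.48],[[0,0,0],-0.48]]'; python3 -c "
from h import *
shot('top'); c=shot('scene'); P=cloud(c); Q=P[210:370,60:260].reshape(-1,3); Q=Q[(Q[:,2]>.018)&(Q[:,2]<.026)&(abs(Q[:,0]-.57)<.07)&(abs(Q[:,1]+.36)<.08)]; print(len(Q),Q.mean(0),Q.min(0),Q.max(0))
go([.5895,-.371,.0835],np.radians(92.3))
cv2.imwrite('pics/s6.png',cv2.resize(cv2.convertScaleAbs(c['pixels'][210:360,60:260,::-1],alpha=1.5),None,fx=4,fy=4,interpolation=cv2.INTER_CUBIC))"
```

```text
clock: 44.77
position: [0.5919, -0.3601, 0.2514]
ee_rot: [-0.028, 1.0, 0.001, -0.0]
ft_force: [0.4, 0.6, -0.3]
grip_width: 0.421
grasp_force: 0.0
189 [ 0.59196788 -0.37120665  0.02132718] [ 0.55970217 -0.38102122  0.01804878] [ 0.61954197 -0.36129055  0.02506955]
t 44.87 p [ 0.5919 -0.3602  0.2516] yaxis [-0.045  0.999  0.001] z [-0.     0.001 -1.   ] F [ 0.2 -1.7  0.3] w 0.418 g 0.0 q7 2.35
shift [  2.9 -10.9 168. ] twist 0.005328836954107352
```

View pics/s6.png

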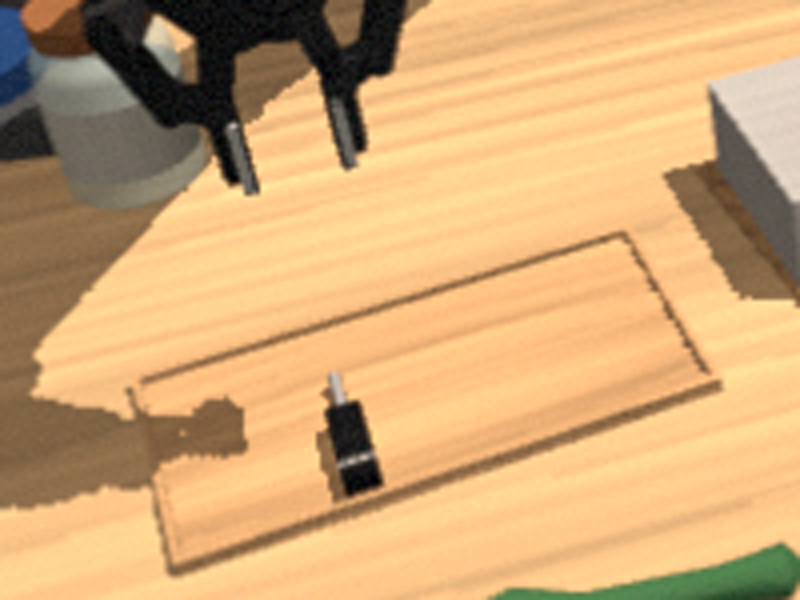

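The last probe lies alone in the tray at crop (350,445), as estimated. I pick it now.

```bash
python3 -m creep '[[[2,-6,40],0],[[2,-11,80],0],[[2,-11,120],0],[[2,-11,140],0],[[2,-11,152],0]]' >/dev/null; python3 -m creep '[[[0,0,8],0],[[0,0,16],0],[[0,0,16],0],[[0,0,16],0]]';python3 -m creep '[[[0,0,0],0],[[0,0,0],0],[[0,0,0],0],[[0,0,0],0],[[0,0,0],0]]' 0 70;  python3 -m creep '[[[0,0,0],0],[[0,0,-10],0],[[0,0,-40],0],[[0,0,-80],0],[[0,0,-120],0]]'; python3 -m creep '[[[0,0,-45],0],[[0,0,-45],0],[[0,0,-45],0]]' >/dev/null; python3 -c "
from h import *
go([.4646,.2733,.25],np.radians(51.6))"
```

```text
clock: 45.62
position: [0.591, -0.3719, 0.085]
ee_rot: [-0.024, 1.0, -0.0, 0.001]
ft_force: [-0.2, -0.6, -0.3]
grip_width: 0.424
grasp_force: 0.0
clock: 46.03
position: [0.5912, -0.3721, 0.0856]
ee_rot: [-0.025, 1.0, -0.0, 0.001]
ft_force: [-1.0, 0.7, 6.8]
grip_width: 0.185
grasp_force: 69.3
clock: 46.45
position: [0.5899, -0.3714, 0.2054]
ee_rot: [-0.024, 1.0, 0.0, -0.001]
ft_force: [1.4, -0.9, -0.2]
grip_width: 0.184
grasp_force: 68.5
t 46.7 p [ 0.5912 -0.3727  0.2534] yaxis [-0.049  0.999 -0.003] z [ 0.006 -0.003 -1.   ] F [-0.5  0.4 -1.6] w 0.182 g 68.54995965957642 q7 2.37
shift [ 94.9 651.4   0.8] twist 0.7190823024944369
```

```bash
for i in 1 2 3; do python3 -m creep '[[[5.6,38.3,0],0],[[11.2,76.6,0],0],[[16.8,115,0],0],[[22.4,153.3,0],0],[[28,191.6,0],0]]' >/dev/null; done; python3 -m creep '[[[5.5,38.3,0],0],[[11,76.6,0],0],[[11,76.6,0],0.12],[[11,76.6,0],0.24],[[11,76.6,0],0.36]]'; python3 -m creep '[[[0,0,0],0.12],[[0,0,0],0.24],[[0,0,0],0.359],[[0,0,0],0.359]]'; python3 -c "
from h import *
go([.4646,.2733,.107],np.radians(51.6))"
```

```text
clock: 48.37
position: [0.4627, 0.2747, 0.2478]
ee_rot: [0.157, 0.988, -0.001, -0.001]
ft_force: [0.1, -0.9, -1.6]
grip_width: 0.186
grasp_force: 68.7
clock: 48.7
position: [0.463, 0.274, 0.248]
ee_rot: [0.331, 0.944, -0.001, -0.0]
ft_force: [-0.6, -0.2, -1.1]
grip_width: 0.181
grasp_force: 68.7
t 48.7 p [0.463 0.274 0.248] yaxis [ 0.625  0.78  -0.002] z [-0.001 -0.001 -1.   ] F [-0.6 -0.2 -1.1] w 0.181 g 68.70881795883179 q7 0.37
shift [ -1.8   0.7 141. ] twist -0.005199392277166259
```

```bash
python3 -m creep '[[[-1,0.5,35],0],[[-1,0.5,70],0],[[-1,0.5,105],0],[[-1,0.5,130],0],[[-1,0.5,141],0]]'>/dev/null; python3 -m creep '[[[0,0,1],0],[[2,0,1],0],[[4,0,1],0],[[4,0,1],0],[[4,0,1],0]]'; python3 -c "
from h import *
go([.4293,.3012,.107],np.radians(51.6))"
```

```text
clock: 49.53
position: [0.462, 0.2773, 0.1083]
ee_rot: [0.328, 0.945, 0.001, 0.0]
ft_force: [-0.7, -1.1, -0.6]
grip_width: 0.185
grasp_force: 68.8
t 49.53 p [0.462  0.2773 0.1083] yaxis [0.62  0.785 0.003] z [ 0.002  0.002 -1.   ] F [-0.7 -1.1 -0.6] w 0.185 g 68.76067042350769 q7 0.46
shift [40.5 -1.5  1.3] twist 0.00133245617285227
```

```bash
python3 -m creep '[[[1,-1,1],0],[[1,-1,1],0],[[1,-1,1],0]]' >/dev/null; python3 -c "
from h import *
go([.4293,.3012,.107],np.radians(51.6))"; python3 -m creep '[[[5,0,0],0],[[10,0,0],0],[[14,0,0],0],[[17,0,0],0],[[17,0,0],0]]'; python3 -m creep '[[[2,0,0],0],[[4,0,0],0],[[4,0,0],0]]'; python3 -c "
from h import *
go([.4293,.3012,.107],np.radians(51.6))"
```

```text
t 49.78 p [0.4601 0.2764 0.1061] yaxis [0.621 0.784 0.   ] z [ 0.  0. -1.] F [ 0.2  0.3 -0.7] w 0.184 g 68.76064896583557 q7 0.46
shift [39.5  0.3 -0.8] twist 0.0005580528823143638
clock: 50.2
position: [0.4467, 0.288, 0.1064]
ee_rot: [0.329, 0.944, 0.001, 0.0]
ft_force: [-1.0, 3.4, 3.3]
grip_width: 0.189
grasp_force: 69.2
clock: 50.45
position: [0.444, 0.2901, 0.1065]
ee_rot: [0.328, 0.945, 0.001, 0.0]
ft_force: [3.9, 2.1, 3.3]
grip_width: 0.186
grasp_force: 69.4
t 50.45 p [0.444  0.2901 0.1065] yaxis [0.621 0.784 0.002] z [ 0.001  0.001 -1.   ] F [3.9 2.1 3.3] w 0.186 g 69.39341425895691 q7 0.41
shift [18.4 -0.5 -0.5] twist 0.0007829721536665168
```

```bash
python3 -m creep '[[[5,0,0],0],[[10,0,0],0],[[14,0,0],0],[[17,0,0],0],[[17,0,0],0]]'; python3 -m creep '[[[2,0,0],0],[[4,0,0],0],[[6,0,0],0],[[6,0,0],0]]';  python3 -m creep '[[[1,0,0],0],[[2,0,0],0],[[3,0,0],0],[[3,0,0],0]]'; python3 -c "
from h import *
go([.4293,.3012,.107],np.radians(51.6))"
```

```text
clock: 50.87
position: [0.4308, 0.3008, 0.1067]
ee_rot: [0.329, 0.944, 0.001, 0.001]
ft_force: [3.8, 1.3, 7.7]
grip_width: 0.185
grasp_force: 69.7
clock: 51.2
position: [0.429, 0.302, 0.1071]
ee_rot: [0.33, 0.944, 0.001, 0.003]
ft_force: [14.9, -7.7, 5.5]
grip_width: 0.18
grasp_force: 69.5
clock: 51.53
position: [0.4287, 0.3021, 0.1072]
ee_rot: [0.331, 0.944, 0.001, 0.005]
ft_force: [22.6, -11.6, 2.4]
grip_width: 0.184
grasp_force: 69.2
t 51.53 p [0.4287 0.3021 0.1072] yaxis [0.625 0.781 0.005] z [ 0.009 -0.002 -1.   ] F [ 22.6 -11.6   2.4] w 0.184 g 69.20402526855469 q7 0.35
shift [-1.  -0.4  0.2] twist -0.004439137473787991
```

```bash
python3 -m creep '[[[0,0,0],0],[[0,0,0],0],[[0,0,0],0],[[0,0,0],0]]' 0.42 >/dev/null; python3 -m creep '[[[0,0,-30],0],[[0,0,-70],0],[[0,0,-110],0],[[0,0,-145],0],[[0,0,-145],0]]' 1 >/dev/null; python3 -m creep '[[[-28,-26,0],0],[[-56,-53,0],0],[[-85,-79,0],0],[[-113,-105,0],0],[[-141,-132,0],0]]' >/dev/null;  python3 -m creep '[[[-28,-26,0],0],[[-56,-53,0],0],[[-85,-79,0],0],[[-85,-79,0],0.12],[[-85,-79,0],0.24]]' >/dev/null;  python3 -m creep '[[[0,0,0],0.12],[[0,0,0],0.24],[[0,0,0],0.36],[[0,0,0],0.48],[[0,0,0],0.6]]' >/dev/null; python3 -m creep '[[[0,0,0],0.06],[[0,0,0],0.06],[[0,0,0],0.06]]' >/dev/null;  python3 -c "
from h import *
c=check();go([.4745,-.003,.1445],0)
cv2.imwrite('pics/t7.png',cv2.convertScaleAbs(c['pixels'][...,::-1],alpha=1.5))
"
```

```text
sock 0 [[-54.6, -11.3, 38.2], [2.6, 7.9, 47.6]] 189
sock 1 [[-52.5, 44.0, 38.3], [2.2, 63.2, 47.9]] 200
sock 2 [[-53.6, 100.0, 38.2], [1.2, 118.3, 48.0]] 188
sock 3 [[-54.1, 154.4, 38.2], [0.5, 172.3, 48.2]] 181
sock 4 [[0.3, 206.7, 40.0], [2.4, 232.5, 51.8]] 22
center 475.7 -5.5 size 135.4 257.0 short-axis deg 4.64 z 0.0657 1608 mean [ 0.4813 -0.0544  0.0657]
t 53.83 p [4.692e-01 1.000e-04 2.507e-01] yaxis [ 1.     0.004 -0.001] z [-0.001  0.    -1.   ] F [-1.   0.2 -0.5] w 1.0 g 0.0 q7 -0.08
shift [ -3.1   5.3 106.2] twist 0.004146800241487503
```

View pics/t7.png

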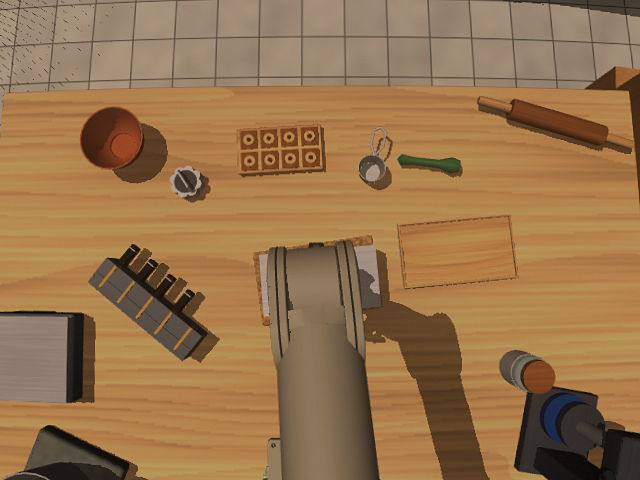

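All four probes sit in the dock, the tray is empty and the bystanders have not moved. Now I regrasp the lid.

```bash
python3 -m creep '[[[-3,5,35],0],[[-3,5,65],0],[[-3,5,90],0],[[-3,5,103],0],[[-3,5,103],0]]' - >/dev/null; python3 -m creep '[[[0,0,0],0],[[0,0,0],0],[[0,0,0],0],[[0,0,0],0],[[0,0,0],0]]' 0 80;python3 -m creep '[[[0,0,0],0],[[0,0,0],0],[[0,0,0],0],[[0,0,0],0]]'; python3 -m creep '[[[0,0,-15],0],[[0,0,-35],0],[[0,0,-55],0],[[0,0,-75],0],[[0,0,-75],0]]'; python3 -c "
from h import *
go([.544,-.326,.22],0)"
```

```text
clock: 54.67
position: [0.4748, -0.003, 0.1488]
ee_rot: [0.707, 0.708, 0.001, -0.0]
ft_force: [-11.9, -0.7, 41.3]
grip_width: 0.3
grasp_force: 65.2
clock: 55.0
position: [0.4748, -0.003, 0.149]
ee_rot: [0.707, 0.708, 0.001, -0.0]
ft_force: [-5.3, -0.1, 12.1]
grip_width: 0.298
grasp_force: 77.9
clock: 55.42
position: [0.4758, -0.0033, 0.226]
ee_rot: [0.707, 0.707, 0.002, 0.001]
ft_force: [1.0, 0.6, -4.3]
grip_width: 0.296
grasp_force: 80.0
t 55.42 p [ 0.4758 -0.0033  0.226 ] yaxis [1.    0.001 0.005] z [ 0.005  0.002 -1.   ] F [ 1.   0.6 -4.3] w 0.296 g 79.99972343444824 q7 -0.04
shift [-322.8   67.9    5.6] twist 0.0007832211465408356
```

```bash
for i in 1; do python3 -m creep '[[[-36,7.5,0],0],[[-72,15,0],0],[[-108,22.5,0],0],[[-144,30,0],0],[[-180,37.5,0],0]]' >/dev/null; done; python3 -m creep '[[[-36,7.5,0],0],[[-72,15,0],0],[[-108,23,0],0],[[-142,30,0],0],[[-142,30,0],0]]' >/dev/null; python3 -m creep '[[[0,0,10],0],[[0,0,30],0],[[0,0,50],0],[[0,0,55],0],[[0,0,55],0]]'; python3 -c "
from h import *
i=cv2.imread('pics/t7.png')
c=load('top')
t=np.array([atz(c,a/6+392-.4,b/6+210-.4,.009)[:2] for a,b in((36,86),(710,30),(752,405),(78,470))]); print('tray',t.mean(0),[round(np.linalg.norm(t[k]-t[k-1]),4) for k in range(4)],'yaw',np.degrees(np.arctan2(*(t[0]+t[1]-t[2]-t[3])[::-1])),np.degrees(np.arctan2(*(t[0]+t[3]-t[1]-t[2])[::-1]))-90)
c=shot('top');P=cloud(c); rect(c,P,(370,180,560,310),.075,.105)
s=shot('scene');Q=cloud(s);rect(s,Q,(60,200,260,345),.075,.105)
go([.5425,-.3266,.147],0)
print(np.nanmedian(P[235:265,420:440,2]))"
```

```text
clock: 56.67
position: [0.5416, -0.3231, 0.1652]
ee_rot: [0.706, 0.708, -0.0, -0.002]
ft_force: [-0.8, -0.3, -4.3]
grip_width: 0.291
grasp_force: 80.0
tray [ 0.54197635 -0.32985258] [np.float64(0.1496), np.float64(0.2706), np.float64(0.1484), np.float64(0.2679)] yaw 4.635898743001623 4.729182632407515
center 541.0 -306.2 size 136.1 217.8 short-axis deg 4.76 z 0.0821 3776 mean [ 0.5387 -0.2637  0.0822]
center 377.0 -351.5 size 264.5 488.3 short-axis deg -81.68 z 0.0832 6074 mean [ 0.5326 -0.3428  0.0836]
t 56.77 p [ 0.5425 -0.3245  0.1681] yaxis [1.    0.002 0.   ] z [ 0.  0. -1.] F [ 0.4 -0.9 -2.7] w 0.299 g 79.99502420425415 q7 0.81
shift [-2.1 -0.  21.1] twist 0.0019117058351039162
0.08205616598377818
```

```bash
python3 -m creep '[[[-3,-0.5,3],0],[[-3,-0.5,6],0],[[-3,-0.5,9],0],[[-3,-0.5,12],0],[[-3,-0.5,12],0]]'; python3 -m creep '[[[0,0,2],0],[[0,0,4],0],[[0,0,6],0],[[0,0,6],0],[[0,0,6],0]]';python3 -c "
from h import *
go([.5425,-.327,.147],0)"
```

```text
clock: 57.18
position: [0.5416, -0.3279, 0.1552]
ee_rot: [0.707, 0.707, -0.0, -0.0]
ft_force: [-0.6, 0.2, -4.2]
grip_width: 0.293
grasp_force: 80.0
clock: 57.6
position: [0.5417, -0.3281, 0.1497]
ee_rot: [0.707, 0.707, -0.0, -0.0]
ft_force: [0.5, 0.5, -4.6]
grip_width: 0.293
grasp_force: 80.0
t 57.6 p [ 0.5417 -0.3281  0.1497] yaxis [ 1.     0.001 -0.   ] z [-0.  0. -1.] F [ 0.5  0.5 -4.6] w 0.293 g 79.99449491500854 q7 0.83
shift [1.1 0.8 2.7] twist 0.0009905529561111681
```

```bash
python3 -m creep '[[[0,0,1.5],0],[[0,0,3],0],[[0,0,4],0],[[0,0,4],0]]'; python3 -m creep '[[[0,0,0],0],[[0,0,0],0],[[0,0,0],0],[[0,0,0],0],[[0,0,0],0]]' 1; python3 -m creep '[[[0,0,-30],0],[[0,0,-70],0],[[0,0,-110],0],[[0,0,-150],0]]' >/dev/null; python3 -m creep '[[[40,-8,0],0],[[80,-16,0],0],[[120,-24,0],0],[[160,-32,0],0],[[200,-40,0],0]]'>/dev/null; python3 -m creep '[[[40,-8,0],0],[[80,-16,0],0],[[100,-24,0],0],[[100,-24,0],0],[[100,-24,0],0]]';  python3 -c "
from h import *
c=check();P=cloud(c);print('lid');rect(c,P,(380,200,545,300),.055,.075);st()"
```

```text
clock: 57.93
position: [0.5418, -0.3283, 0.1471]
ee_rot: [0.707, 0.707, 0.0, 0.0]
ft_force: [-4.5, 3.3, 8.2]
grip_width: 0.297
grasp_force: 81.5
clock: 58.35
position: [0.5419, -0.3281, 0.1459]
ee_rot: [0.707, 0.707, 0.0, 0.0]
ft_force: [0.3, 0.3, 0.2]
grip_width: 0.976
grasp_force: 0.0
clock: 59.52
position: [0.4773, -0.0271, 0.2961]
ee_rot: [0.706, 0.709, 0.001, -0.0]
ft_force: [0.7, -0.5, -0.0]
grip_width: 1.0
grasp_force: 0.0
sock 0 [[-53.6, -10.8, 38.2], [2.5, 8.3, 50.3]] 190
sock 1 [[-52.7, 44.6, 38.2], [2.5, 64.7, 47.3]] 177
sock 2 [[-52.9, 99.8, 38.1], [1.1, 118.5, 48.4]] 186
sock 3 [[-54.0, 154.9, 38.3], [0.7, 172.7, 48.8]] 192
center 0.0 0.0 size 0.0 0.0 short-axis deg 0.0 z nan 0 mean [nan nan nan]
probe [ 0.5319 -0.204 ] yaw -175.2 54 px [403 226   7  59]
lid
center 543.4 -331.6 size 136.6 258.1 short-axis deg 4.39 z 0.064 6779 mean [ 0.5425 -0.3288  0.064 ]
t 59.57 p [ 0.4775 -0.0284  0.2961] yaxis [1.    0.001 0.001] z [ 0.001  0.001 -1.   ] F [ 0.6 -1.1  0.5] w 1.003 g 0.0 q7 -0.04
  return _methods._mean(a, axis=axis, dtype=dtype,
  ret = ret.dtype.type(ret / rcount)
h.py:37: RuntimeWarning: Mean of empty slice.
  print('center',round(cx,1),round(cy,1),'size',round(w,1),round(h,1),'short-axis deg',round(a,2),'z',round(np.median(Q[:,2]),4),len(Q),'mean',np.round(Q.mean(0),4)); return cx,cy,a
  ret = um.true_divide(
```

```bash
python3 -c "
from workcell import manip
print(manip.hand_in())"
```

```text
the job is handed in; nothing more can be done
None
```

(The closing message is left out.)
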